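Lift the hot brown egg with the tongs and hold it over its pot

TASK

Turn the small white pot, which was left upside down to drain, mouth up on the worktop and let go of it. Then take the kitchen tongs, close them on the hot brown egg in the rack, lift it out and finish while still holding it with the tongs, centred and clear just above the pot's mouth, to drip. Touch no egg except with the tongs, and leave the two white eggs and the teaspoon where they are.

Things in the scene. Friction and masses are not known exactly. Their poses are not given: they have to be found in the camera images.
- pot: small plain white pot without a handle, 60 mm across its mouth, 56 mm across its foot, nearly straight sides, 46 mm high, 0.2 kg. Laid on its side it stays where it is left. Origin: centre of its foot (outer underside); z points from foot to mouth. It starts mouth-down beside the sink (z down, origin 46 mm above the worktop).
- tongs: sprung steel kitchen tongs lying flat, 110 g, 240 mm long, 22 mm high, black grips, red scoop tips. Origin: underside, midway between the grips; x to the tips, y to the left arm, z up. Pivot at x = -85 mm; grips x = -23 to 23 mm, 62 mm over them as they lie (fully open). A spring holds them open: 5 N on each grip starts to close the tips, 7 N when they meet an egg. Centre of mass at the origin.
- tongs_mouth (a point): point between the two red tips where a held item sits: 100 mm ahead of the tongs' origin along their x, 11 mm above their underside (mid-height). The tips are hollow scoops: fully open they stand 88 mm apart inside at this point, 76 mm at their far ends, 95 mm over their outsides; they reach 126 mm ahead of the origin.
- tongs_left (a joint): turn of one arm of the tongs, rad: 0 fully open, 0.20 fully shut; the other arm follows as a mirror image. Each 0.01 takes 1.7 mm off the width over the grips and 3.7 mm off the gap between the tips. At 0.035 (56 mm over the grips) the tips still pass over an egg with 10 mm to spare on each side; they meet it at about 0.105 (44 mm over the grips).
- rack: folded steel egg rack, fixed, 216 mm along its y, 62 mm along its x, top plate 32 mm above the worktop, with three holes in a row along its y, 78 mm apart. Its x points away from the robot. Origin: under the middle hole, at worktop height. A wire loop at each end reaches 15 mm beyond the plate.
- egg_center (a point): the brown egg: its centre, halfway up. The egg is 43 mm across, 56 mm high, 55 g, and stands pointed end down in one of the rack's three holes, this point 48.5 mm above the worktop.
- egg: the brown egg; origin at its pointed end, z axis to its blunt end.
- white_egg_0_center (a point): a white egg of the same size, in another hole of the rack; to be left alone.
- white_egg_1_center (a point): the other white egg, to be left alone.
- white_egg_0: the same white egg; origin at its pointed end.
- white_egg_1: the same other white egg; origin at its pointed end.
- speckled_mug: cream mug with green and brown specks, 110 x 78 x 81 mm, fixed, at the back left; origin: underside.
- print_glass: drinking glass with a checked print, 67 x 67 x 81 mm, fixed, at the back between the worktop's middle and the sink; origin: underside.
- teaspoon: loose steel teaspoon, 130 x 26 x 11 mm, lying on the left of the worktop; to be left alone. Origin: middle of its underside; it lies along its x.
Things that resemble listed ones, but are neither listed nor needed, are in the scene too. What is shaped like the pot but blue or green is not meant.

How it is judged (in metres and radians):
On the way, in this order (a step that is already met when the one before it is completed fails the run):
1. the pot stands mouth up on the worktop, let go (angle between pot's own z axis and vertical below 0.1 rad and height (world z) of pot between -0.006 and 0.006 m and linear speed of pot below 0.03 m/s and contact force between pot and the fingers below 0.05 N), for 0.3 s.
2. the brown egg is in the tongs, lifted clear of the rack (contact force between tongs and egg above 0.3 N and contact force between the fingers and tongs above 1 N and height (world z) of egg_center above 0.066 m and contact force between egg and rack below 0.05 N), for 0.2 s.
At the end, for the whole second after the job is handed in: The pot stands mouth up on the worktop (within 0.1 rad, untouched). The robot holds the tongs and the tongs alone carry the brown egg, still, its widest part within 22 mm of the pot's axis and 80 to 200 mm above the worktop, touching neither pot nor rack; the tongs touch neither either (contact force between tongs and egg above 0.3 N and contact force between the fingers and tongs above 1 N and horizontal distance between egg_center and pot below 0.022 m and height (world z) of egg_center between 0.08 and 0.2 m and contact force between each of egg, tongs and pot below 0.05 N and contact force between each of egg, tongs and rack below 0.05 N and linear speed of egg below 0.04 m/s and angle between pot's own z axis and vertical below 0.1 rad and height (world z) of pot between -0.006 and 0.006 m and contact force between pot and the arm below 0.05 N and contact force between pot and the fingers below 0.05 N); the arm keeps its last pose, push and grip.
It fails at once if the fingers or arm touch an egg (contact force between any of the fingers, the arm and egg above 0.3 N or contact force between any of the fingers, the arm and white_egg_0 above 0.3 N or contact force between any of the fingers, the arm and white_egg_1 above 0.3 N).
It fails at once if a white egg is knocked or lifted out of its place (distance of any of white_egg_0_center, white_egg_1_center from where it was at the start of the episode above 0.015 m).
It fails at once if the teaspoon is shifted (distance of teaspoon from where it was at the start of the episode above 0.03 m).
It also fails if it takes over 72 s, if anything falls off the work surface, if the arm or the gripper's body presses on something with over 40 N, if the wrist force passes 120 N, or if a joint passes its speed limit or range.

ROBOT

A 6-joint arm with a two-finger parallel gripper is mounted at the origin on a cart in front of the work surface, level with it; the furniture and walls round the work are solid. World frame = base frame: x ahead of the robot, y to its left, z up, the work surface at z = 0. Lengths are in m, angles in degrees, forces in N, time in s.
With the tool pointing down it reaches from about 0.25 to 0.725 m from the base axis. Payload 4 kg.
Tool frame: the origin (TCP) lies midway between the tips of the shut fingers; the grasp point (between the pads) lies pinch_z behind it (pinch_z is the distance from the TCP to the grasp point, in m); z points along the fingers, y is the line along which they close (so a half turn about z gives the same grasp; the last joint's range is limited). The gripper opens to 85 mm and grips with 20 to 120 N. Pads are 22 mm wide; open, the fingers measure 114 mm over their backs; the gripper's body (76 mm by 85 mm) begins 54 mm behind the grasp point. The pads swing forward as they close: fully open they stand 13 mm farther back than shut.
Start: joints at [-70.073, 13.785, 0.286, 76.501, 0, 90], TCP at [0.17, -0.47, 0.193] pointing down, gripper open.
Joint ranges: [-155.79, 155.79], [-60.16, 107.12], [-62.33, 73.08], [-114, 123.19], [-81.49, 82.49], [-180, 180]. Speed limits (degrees/s): [159.86, 159.86, 180, 180, 180, 180].

INTERFACE

Orientations are given as a 3x3 rotation matrix whose columns are the frame's x, y, z axes.
In Python, from cell import * gives the robot as it stands.
- The arm moves only by the tool drive_tool, never from a script. Its argument "steps" is a list of rows, each a list of 4 numbers: the shift along the tool's x, y, z in m, then the turn about the tool's z in rad. A call has 1 to 12 rows; each row shifts and turns the commanded pose from where the row before left it, along the tool's axes as they then stand; what a row does not reach is not made up. A row lasts 1/12 s, in which the tool goes at most 41.7 mm and 7.16 degrees, less where a joint would pass 70% of its speed; a pose out of reach is approached as far as the arm can. A call is refused whole if a number of a shift passes 0.0417 or a number of a turn 0.125, either way. A call with a gripper value outside its range is refused whole. "grip" is the finger opening in m, from 0 to 0.0854, set as the call begins (left out, the last holds). The fingers move at their own pace and stop on an object; the grip force is fixed at half the most. Time passes only in rows, so rows that do not move let the fingers close. It gives the time, the measured TCP pose, the force, the opening and the grip force at its end, in the units of the state.
- sense(): the state, without advancing time (a new reading comes with each control period).
- get_image(name): name is "side" or "top" or "wrist"; returns the picture (384x512x3 uint8, blue, green, red); there is no depth.
- camera_params(name): a dict with "fx", "fy", "cx", "cy" (pixels), "dist_coeffs" ([k1, k2, p1, p2, k3] as OpenCV has them; the pictures are not rectified), "rvec" (rotation vector, rad) and "tvec" (3), from world to camera coordinates, as OpenCV has them; the wrist camera has in their place "hand_eye" (4x4, takes a point from camera to tool coordinates, whose origin is the TCP and whose axes are the flange's). Camera axes: x right, y down, z forward; pixel columns grow to the right and rows downward; lengths in m; the calibration is good to about 2 mm. A picture is of the moment at which its call begins: read the wrist's pose just before it. camera_params takes no time and is no camera call.
- job_done(): hands the job in; it is judged then, once.
The state is a dict: "time": time; "joints": joint angles; "qd": joint speeds; "joint_efforts": joint torques, N m; "tool_pos": TCP position; "ee_rot": TCP orientation; "force": force on the tool from outside, world axes, zero at the start; "torque": the same for the moment, N m; "grip_width": finger opening in m; "gripper_force": force on a finger pad.
Only numpy, scipy, OpenCV 4.12 (cv2) and the standard library are available. Lean on these libraries where they do the work, as an engineer would, in place of code of your own. Each camera call takes 0.05 s, during which the arm holds its last target. There are 200 camera calls.

## Working session

There is one attempt and no reset: what is moved stays moved. The work goes in short steps, Python scripts to look and compute and a tool call to move; the robot and the scene stay as the last step left them, time stands still between calls to the robot, and variables do not carry over. Pictures are saved under pics/ and viewed, at most 10 in all, crops included, and the job is handed in when it is done.

Besides the shell and the picture viewer there is one more tool, called after "Request:" as name(argument=value, ...), one argument or row to a line, values as JSON. drive_tool: Moves the arm, as the interface text tells. Its arguments: {"type":"object","properties":{"steps":{"type":"array","items":{"type":"array","items":{"type":"number"}}},"grip":{"type":"number"}},"required":["steps"]}

```bash
mkdir -p pics; ls
python3 - <<'E'
from cell import *
import cv2
s=sense();print(s['tool_pos'],s['ee_rot'],s['grip_width'],s['time'])
for n in('top','side','wrist'):
    print(n,camera_params(n)); cv2.imwrite(f'pics/{n}0.png',get_image(n))
E
```

```text
pics
[ 0.17015845 -0.4693819   0.19220575] [[ 9.40142436e-01  3.40781011e-01 -7.08489935e-04]
 [ 3.40781747e-01 -9.40140290e-01  2.00921323e-03]
 [ 1.86217814e-05 -2.13038706e-03 -9.99997731e-01]] 0.08569989541252379 0.0
top {'fx': 413.034213647059, 'fy': 413.034213647059, 'cx': 255.45693056852588, 'cy': 184.2136872417162, 'dist_coeffs': array([-0.06453072,  0.        ,  0.        ,  0.        ,  0.        ]), 'rvec': array([ 2.14477593, -2.16451104,  0.16055003]), 'tvec': array([-0.20374771,  0.57537102,  1.22757656])}
side {'fx': 356.05631836122166, 'fy': 356.05631836122166, 'cx': 252.63612671933498, 'cy': 194.9097998667916, 'dist_coeffs': array([-0.08887456,  0.        ,  0.        ,  0.        ,  0.        ]), 'rvec': array([ 1.8730691 , -0.81225133,  0.51022728]), 'tvec': array([-0.53202197,  0.17408403,  0.95543089])}
wrist {'fx': 341.68043219432525, 'fy': 341.68043219432525, 'cx': 256.38647467829435, 'cy': 187.08819317954098, 'dist_coeffs': array([-0.00193441,  0.        ,  0.        ,  0.        ,  0.        ]), 'hand_eye': array([[ 6.70724902e-04, -9.47014585e-01, -3.21189859e-01,
         8.21321691e-02],
       [ 9.99999680e-01,  7.75397999e-04, -1.97978004e-04,
        -7.64703491e-04],
       [ 4.36538032e-04, -3.21189623e-01,  9.47014802e-01,
        -1.80646926e-01],
       [ 0.00000000e+00,  0.00000000e+00,  0.00000000e+00,
         1.00000000e+00]])}
```

View pics/top0.png

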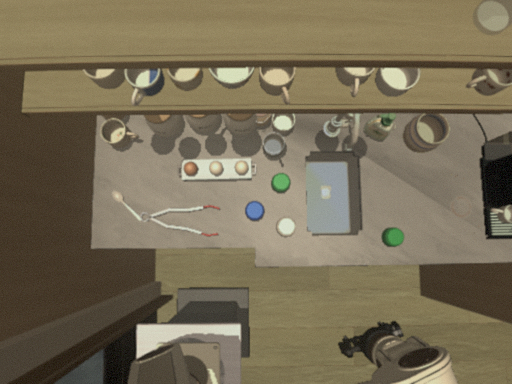

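View pics/side0.png

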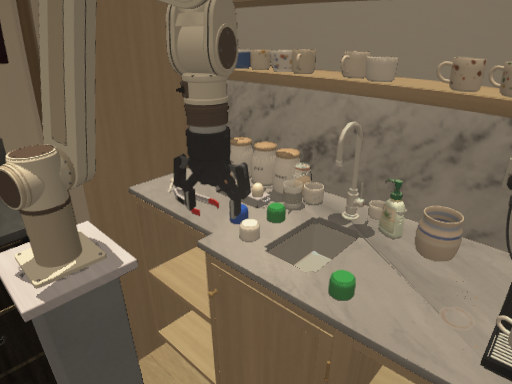

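Top view: the brown egg is at (191,169) and the white eggs at (216,169) and (241,168). The white pot is at (286,227). The tongs' pivot is at (145,217), with red tips near (215,207) and (211,234). The sink is at columns 306–360. The tool always points down, so I plan to tip the pot by levering it on the sink edge while it is gripped.

```bash
cat > h.py <<'E'
from cell import *
import cv2, numpy as np
def ray(n,px,s=None):
    p=camera_params(n);K=np.array([[p['fx'],0,p['cx']],[0,p['fy'],p['cy']],[0,0,1.]])
    u=cv2.undistortPoints(np.array(px,float).reshape(-1,1,2),K,p['dist_coeffs'])[:,0]
    d=np.c_[u,np.ones(len(u))]
    if n=='wrist':
        H=np.array(p['hand_eye']);R=np.array(s['ee_rot'])
        return np.array(s['tool_pos'])+R@H[:3,3], d@(R@H[:3,:3]).T
    R=cv2.Rodrigues(p['rvec'])[0]
    return -R.T@p['tvec'], d@R
def onplane(n,px,z,s=None):
    o,d=ray(n,px,s); return o+d*((z-o[2])/d[:,2])[:,None]
E
python3 - <<'E'
from h import *
np.set_printoptions(precision=4,suppress=True)
im=cv2.imread('pics/top0.png')
f=lambda px,z:print(onplane('top',px,z))
print('pot');f([(286,227)],.046)
print('eggs');f([(191,169),(216,169),(241,168)],.0485)
print('rack');f([(180,159),(254,158),(254,180),(181,181)],.032)
print('sink corners');f([(306,153),(358,152),(361,235),(306,235)],0)
print('front edge');f([(150,248),(255,248),(255,265),(350,264)],0)
print('tongs pivot, tips, spoon');f([(145,217),(212,207),(211,234)],.011);f([(118,196),(140,216)],.0)
cv2.imwrite('pics/crop1.png',cv2.resize(im[140:275,230:380],None,fx=5,fy=4.4,interpolation=cv2.INTER_CUBIC))
cv2.imwrite('pics/crop2.png',cv2.resize(im[140:260,100:260],None,fx=5,fy=5,interpolation=cv2.INTER_CUBIC))
g=cv2.cvtColor(im,cv2.COLOR_BGR2HSV)
w=cv2.inRange(g[215:240,274:300],(0,0,150),(180,70,255));m=cv2.moments(w,True);print(m['m00'],274+m['m10']/m['m00'],215+m['m01']/m['m00'])
r=cv2.inRange(g,(0,120,60),(6,255,255))|cv2.inRange(g,(172,120,60),(180,255,255));r[:195]=0;r[245:]=0
n,l,st,c=cv2.connectedComponentsWithStats(r)
for i in range(1,n):
    if st[i,4]>6:print(st[i],c[i])
E
```

```text
pot
[[ 0.4415 -0.2999  0.046 ]]
eggs
[[ 0.6212 -0.0116  0.0485]
 [ 0.6206 -0.0884  0.0485]
 [ 0.623  -0.1651  0.0485]]
rack
[[ 0.6562  0.0256  0.032 ]
 [ 0.6573 -0.2054  0.032 ]
 [ 0.5879 -0.2047  0.032 ]
 [ 0.5867  0.0214  0.032 ]]
sink corners
[[ 0.679  -0.3729  0.    ]
 [ 0.6813 -0.5415  0.    ]
 [ 0.4153 -0.5395  0.    ]
 [ 0.4175 -0.366   0.    ]]
front edge
[[ 0.3814  0.1209  0.    ]
 [ 0.379  -0.2061  0.    ]
 [ 0.3268 -0.2056  0.    ]
 [ 0.3259 -0.5013  0.    ]]
tongs pivot, tips, spoon
[[ 0.4774  0.136   0.011 ]
 [ 0.507  -0.0731  0.011 ]
 [ 0.4233 -0.0703  0.011 ]]
[[0.5451 0.2268 0.    ]
 [0.4813 0.1547 0.    ]]
610.0 286.8622950819672 226.67049180327868
[206 206  13   3  14] [212.0714 206.5714]
[204 234   7   2   9] [206.8889 234.5556]
```

View pics/crop1.png

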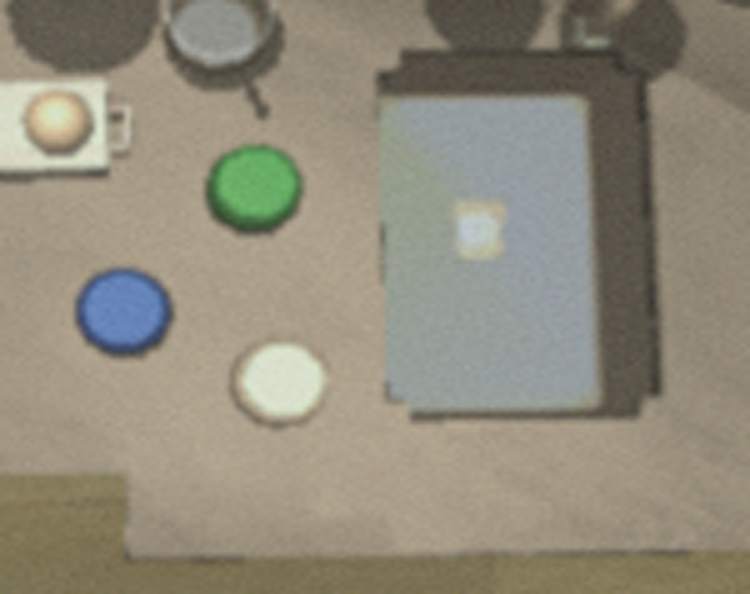

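View pics/crop2.png

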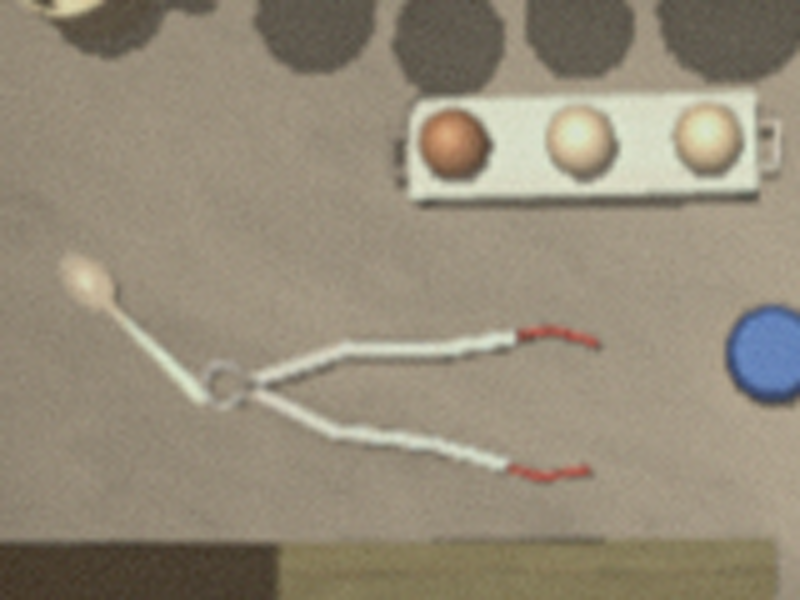

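Run:
```python
import cell
from cell import *
print([n for n in dir(cell) if not n.startswith('_')], getattr(cell,'pinch_z',None)); s=sense(); print({k:s[k] for k in s})
```

```text
['Unreachable', 'camera_params', 'get_image', 'job_done', 'pinch_z', 'sense'] 0.0187
{'time': 0.15, 'joints': array([-7.00720605e+01,  1.38229809e+01,  2.30467524e-01,  7.64997690e+01,
        1.42964132e-03,  9.00020294e+01]), 'qd': array([-0.02322165, -0.1380587 ,  0.13850145,  0.0589962 ,  0.04335319,
        0.04130629]), 'joint_efforts': array([-1.65119487e-03, -3.72635007e+01,  2.52638966e+01,  1.23500943e-02,
       -4.73013790e-05,  1.91461839e-05]), 'tool_pos': array([ 0.17024453, -0.46955471,  0.1924049 ]), 'ee_rot': array([[ 9.40134119e-01,  3.40804288e-01, -5.25506084e-04],
       [ 3.40804693e-01, -9.40132886e-01,  1.52269334e-03],
       [ 2.48948689e-05, -1.61063090e-03, -9.99998703e-01]]), 'force': array([-0.38884914,  0.32749956,  0.06752511]), 'torque': array([ 0.05330245, -0.02638556,  0.05329415]), 'gripper_force': 0.0, 'grip_width': 0.08522418421307333}
```

Request:
drive_tool(
  steps=[
    [0,0,-0.01,-0.122],
    [0,0,-0.01,-0.122],
    [0,0,0,-0.122],
    [0,0,0,-0.122],
    [0,0,0,-0.122],
    [0,0,0,-0.122],
    [0,0,0,-0.122],
    [0,0,0,-0.122],
    [0,0,0,-0.122],
    [0,0,0,-0.122],
  ],
  grip=0.0854,
)

```text
time: 0.98
tool_pos: [0.1703, -0.4698, 0.2127]
ee_rot: [[-0.003, 1.0, -0.0], [1.0, 0.003, 0.001], [0.001, -0.0, -1.0]]
force: [-1.0, 0.8, 0.5]
grip_width: 0.086
gripper_force: 0.0
```

Request:
drive_tool(
  steps=[
    [0.0209,0.034,0,0],
    [0.0209,0.034,0,0],
    [0.0209,0.034,0,0],
    [0.0209,0.034,0,0],
    [0.0209,0.034,0,0],
    [0.0209,0.034,0,0],
    [0.0209,0.034,0,0],
    [0.0209,0.034,0,0],
    [0,0,0,0],
    [0,0,0,0],
  ],
)

```text
time: 1.82
tool_pos: [0.4442, -0.3021, 0.2123]
ee_rot: [[-0.001, 1.0, -0.001], [1.0, 0.001, 0.001], [0.001, -0.001, -1.0]]
force: [-0.9, -0.2, 0.0]
grip_width: 0.0853
gripper_force: 0.0
```

```bash
cat > pot.py <<'E'
from h import *
import sys
np.set_printoptions(precision=4,suppress=True)
s=sense();im=get_image('wrist');cv2.imwrite('pics/'+sys.argv[1],im)
print(s['tool_pos'])
g=cv2.cvtColor(im,cv2.COLOR_BGR2HSV)
w=cv2.inRange(g,(0,0,170),(180,60,255));n,l,st,c=cv2.connectedComponentsWithStats(w)
for i in range(1,n):
    if st[i,4]>300:print(st[i],c[i],onplane('wrist',[c[i]],.046,s))
E
python3 pot.py w1.png
```

```text
[ 0.4442 -0.3021  0.2123]
[242 132  37  24 528] [261.3693 142.8598] [[ 0.4482 -0.2883  0.046 ]]
```

View pics/w1.png

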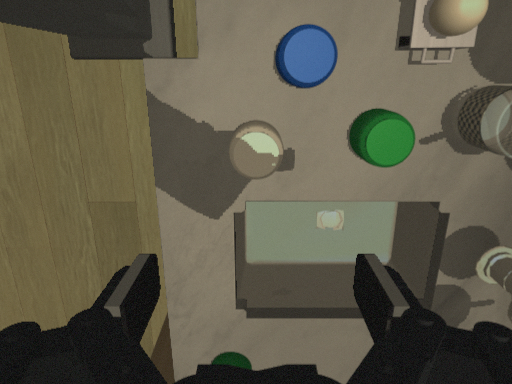

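The pot's foot is a circle about (256,149) of radius 27 in the wrist view; the near edge of the sink opening is at row 202, columns 247–438.

Run:
```python
from h import *
np.set_printoptions(precision=4,suppress=True)
s=sense()
print(onplane('wrist',[(256,149),(229,149),(283,149),(256,122),(256,176)],.046,s))
print(onplane('wrist',[(247,202),(350,202),(438,202),(237,213),(237,310)],0,s))
```

```text
[[ 0.4415 -0.2956  0.046 ]
 [ 0.4135 -0.2957  0.046 ]
 [ 0.4694 -0.2956  0.046 ]
 [ 0.4415 -0.268   0.046 ]
 [ 0.4414 -0.3248  0.046 ]]
[[ 0.4302 -0.3722  0.    ]
 [ 0.5571 -0.3721  0.    ]
 [ 0.6655 -0.372   0.    ]
 [ 0.4176 -0.3869  0.    ]
 [ 0.4149 -0.5322  0.    ]]
```

Request:
drive_tool(
  steps=[
    [0.004,-0.0025,0.03,0],
    [0,0,0.03,0],
    [0,0,0.03,0],
    [0,0,0.03,0],
    [0,0,0.03,0],
    [0,0,0.03,0],
    [0,0,0.02,0],
    [0,0,0.012,0],
    [0,0,0,0],
    [0,0,0,0],
  ],
)

```text
time: 2.7
tool_pos: [0.4387, -0.3003, 0.0008]
ee_rot: [[0.006, 1.0, -0.002], [1.0, -0.005, 0.001], [0.001, -0.002, -1.0]]
force: [0.7, -0.8, 0.2]
grip_width: 0.0853
gripper_force: 0.0
```

Request:
drive_tool(
  steps=[
    [0,0,0,0],
    [0,0,0,0],
    [0,0,0,0],
    [0,0,0,0],
    [0,0,0,0],
    [0,0,0,0],
    [0,0,0,0],
    [0,0,0,0],
  ],
  grip=0.03,
)

```text
time: 3.37
tool_pos: [0.4441, -0.3028, 0.0077]
ee_rot: [[0.003, 1.0, 0.009], [1.0, -0.003, -0.007], [-0.007, 0.009, -1.0]]
force: [-5.9, 1.9, 27.4]
grip_width: 0.0307
gripper_force: 23.0
```

Run:
```python
from h import *
s=sense();print(s['tool_pos'],s['force'],s['grip_width'],s['gripper_force'])
a=get_image('wrist');b=get_image('side')
cv2.imwrite('pics/m1.png',np.hstack([cv2.resize(a,(400,300)),cv2.resize(b[150:300,170:370],(400,300))]))
```

```text
[ 0.44407774 -0.30278596  0.00772794] [-5.89637922  1.94184637 27.35510917] 0.03065261359606915 22.978104846552014
```

View pics/m1.png

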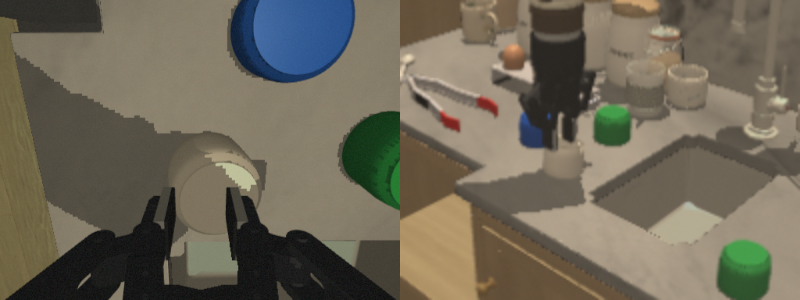

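Run:
```python
from h import *
np.set_printoptions(precision=4,suppress=True)
s=sense()
im=get_image('wrist');cv2.imwrite('pics/m2.png',cv2.resize(im[140:370,150:410],None,fx=2.6,fy=2.6))
print(onplane('wrist',[(284,252)],.046,s))
t=get_image('top');cv2.imwrite('pics/t2.png',t)
```

```text
[[ 0.4561 -0.2998  0.046 ]]
```

View pics/m2.png

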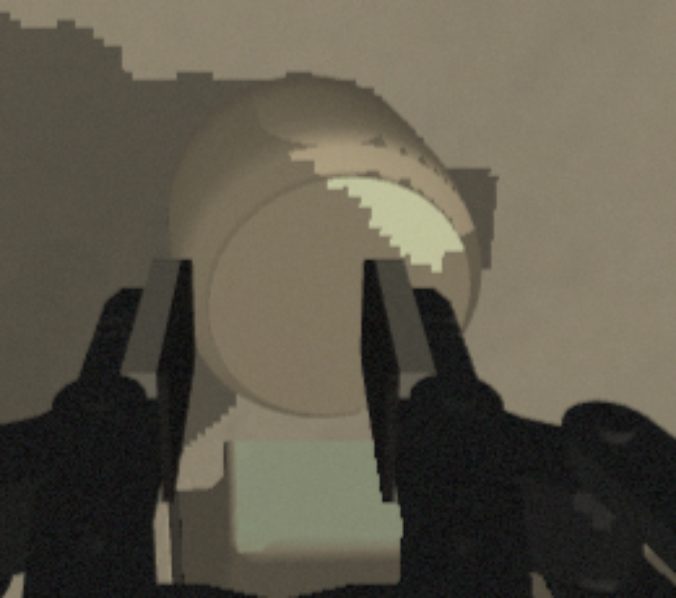

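Run:
```python
from h import *
np.set_printoptions(precision=1,suppress=True)
def pr(n,P,s=None):
    p=camera_params(n);K=np.array([[p['fx'],0,p['cx']],[0,p['fy'],p['cy']],[0,0,1.]])
    P=np.array(P,float)
    if n=='wrist':
        H=np.array(p['hand_eye']);T=np.eye(4);T[:3,:3]=s['ee_rot'];T[:3,3]=s['tool_pos'];M=np.linalg.inv(T@H)
        return cv2.projectPoints(P,cv2.Rodrigues(M[:3,:3])[0],M[:3,3],K,p['dist_coeffs'])[0][:,0]
    return cv2.projectPoints(P,p['rvec'],p['tvec'],K,p['dist_coeffs'])[0][:,0]
s=sense();t=s['tool_pos']
print('side tcp, foot, mouth',pr('side',[t,[.4415,-.298,.046],[.4415,-.298,0]]))
print('wrist',pr('wrist',[t,[.4415,-.298,.046],[.4415+.028,-.298,.046],[.4415,-.298,0]],s))
b=get_image('side');w=get_image('wrist')
c=b[185:255,215:290];c=cv2.resize(c,None,fx=5.3,fy=5.3,interpolation=cv2.INTER_CUBIC)
t=get_image('top')[195:250,255:325];t=cv2.resize(t,None,fx=5.4,fy=5.4,interpolation=cv2.INTER_CUBIC)
H=max(c.shape[0],t.shape[0]);pad=lambda i:cv2.copyMakeBorder(i,0,H-i.shape[0],0,0,cv2.BORDER_CONSTANT)
o=np.hstack([pad(c),pad(t)]);print(c.shape,t.shape);cv2.imwrite('pics/m3.png',cv2.convertScaleAbs(o,alpha=1.4,beta=15))
```

```text
side tcp, foot, mouth [[250.3 233.9]
 [248.3 222.4]
 [248.5 235.9]]
wrist [[257.7 223.1]
 [252.9 248.7]
 [312.6 248.3]
 [252.9 210.2]]
(371, 398, 3) (297, 378, 3)
```

View pics/m3.png

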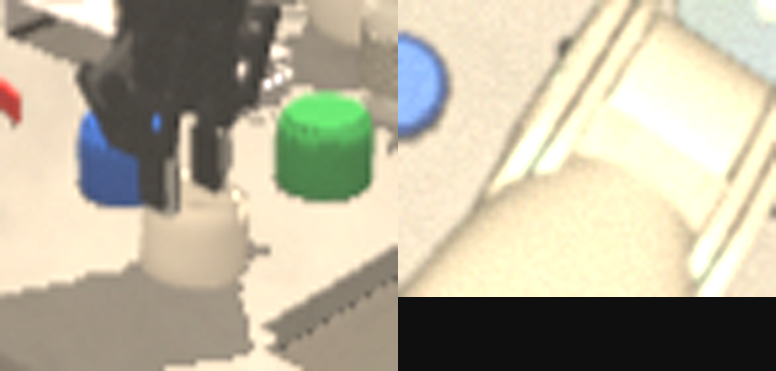

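The side view (left half) shows the pot still upright at about (252,229), with the fingers at its top rather than around it. I'll open the gripper, rise and re-measure.

Request:
drive_tool(
  steps=[
    [0,0,-0.02,0],
    [0,0,-0.03,0],
    [0,0,-0.03,0],
    [0,0,-0.03,0],
    [0,0,0,0],
    [0,0,0,0],
  ],
)

```text
time: 4.22
tool_pos: [0.4423, -0.3009, 0.1142]
ee_rot: [[0.003, 1.0, 0.006], [1.0, -0.003, -0.004], [-0.004, 0.006, -1.0]]
force: [0.4, 0.2, 0.1]
grip_width: 0.0299
gripper_force: 0.0
```

Request:
drive_tool(
  steps=[
    [0,0,0,0],
    [0,0,0,0],
    [0,0,0,0],
    [0,0,0,0],
    [0,0,0,0],
    [0,0,0,0],
  ],
  grip=0.0854,
)

```text
time: 4.72
tool_pos: [0.4401, -0.2995, 0.1105]
ee_rot: [[0.003, 1.0, -0.001], [1.0, -0.003, 0.001], [0.001, -0.001, -1.0]]
force: [-0.3, -1.0, -0.1]
grip_width: 0.085
gripper_force: 0.0
```

Run:
```python
from h import *
np.set_printoptions(precision=4,suppress=True)
s=sense();print(s['tool_pos'],s['joints'],s['force'])
im=get_image('wrist');cv2.imwrite('pics/w4.png',im)
# foot disc: Hough
g=cv2.GaussianBlur(cv2.cvtColor(im,cv2.COLOR_BGR2GRAY),(5,5),1)
c=cv2.HoughCircles(g,cv2.HOUGH_GRADIENT,1.5,20,param1=60,param2=25,minRadius=20,maxRadius=60)
if c is not None:
    for k in c[0][:8]: print(k, onplane('wrist',[k[:2]],.046,s)[0])
```

```text
[ 0.4401 -0.2995  0.1105] [-34.231   20.309   -3.3566  66.4083   0.0012  55.9395] [-0.3206 -0.9766 -0.0965]
[327.75  48.75  47.9 ] [ 0.487 -0.202  0.046]
[269.25 185.25  35.3 ] [ 0.449  -0.2977  0.046 ]
[422.25 161.25  38.75] [ 0.5618 -0.2793  0.046 ]
[441.75 171.75  30.65] [ 0.5775 -0.2874  0.046 ]
[449.25 258.75  59.15] [ 0.5963 -0.3611  0.046 ]
[333.75 315.75  57.5 ] [ 0.5061 -0.4171  0.046 ]
[462.75 284.25  44.3 ] [ 0.6119 -0.3854  0.046 ]
[249.75 179.25  52.1 ] [ 0.4343 -0.293   0.046 ]
```

Request:
drive_tool(
  steps=[
    [0.001,0.009,0.0,0],
    [0,0,0.03,0],
    [0,0,0.03,0],
    [0,0,0.03,0],
    [0,0,0.014,0],
    [0,0,0,0],
    [0,0,0,0],
    [0,0,0,0],
    [0,0,0,0],
  ],
)

```text
time: 5.52
tool_pos: [0.4511, -0.2996, 0.0089]
ee_rot: [[0.003, 1.0, 0.003], [1.0, -0.003, -0.002], [-0.002, 0.003, -1.0]]
force: [-0.1, 0.8, 1.0]
grip_width: 0.0854
gripper_force: 0.0
```

Run:
```python
from h import *
s=sense();print(s['tool_pos'],s['force'],s['joints'])
w=get_image('wrist');b=get_image('side')
cv2.imwrite('pics/w5.png',w);cv2.imwrite('pics/s5.png',b)
c=cv2.resize(b[185:255,215:290],None,fx=5.3,fy=5.3,interpolation=cv2.INTER_CUBIC)
w=cv2.resize(w[100:384,80:432],(400,323));w=cv2.copyMakeBorder(w,0,c.shape[0]-323,0,0,cv2.BORDER_CONSTANT)
cv2.imwrite('pics/m4.png',cv2.convertScaleAbs(np.hstack([c,w]),alpha=1.4,beta=15))
```

```text
[ 0.45107592 -0.29964214  0.00885091] [-0.1204029   0.81276105  0.98099341] [-3.35959672e+01  2.68049698e+01 -1.01740772e+01  5.28154249e+01
  8.68948813e-04  5.65702541e+01]
```

View pics/m4.png

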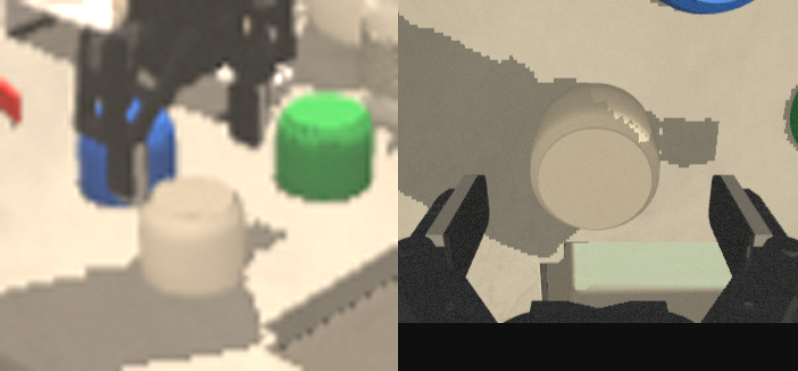

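Measured in both views, the finger tips actually stand about 50 mm behind the reported TCP when open and about 38 mm behind at 30 mm width. That explains the missed grasp, so I'll go correspondingly lower, carefully.

Request:
drive_tool(
  steps=[
    [0.0,0,0.01,0],
    [0,0,0.01,0],
    [0,0,0.01,0],
    [0,0,0.005,0],
    [0,0,0.005,0],
    [0,0,0,0],
    [0,0,0,0],
    [0,0,0,0],
  ],
)

```text
time: 6.28
tool_pos: [0.4496, -0.2989, -0.0328]
ee_rot: [[0.003, 1.0, 0.0], [1.0, -0.003, -0.0], [-0.0, 0.0, -1.0]]
force: [-0.7, -0.5, 0.5]
grip_width: 0.0851
gripper_force: 0.0
```

Run:
```python
from h import *
s=sense();print(s['tool_pos'],s['force'])
w=get_image('wrist');b=get_image('side')
cv2.imwrite('pics/w6.png',w);cv2.imwrite('pics/s6.png',b)
g=cv2.cvtColor(w,cv2.COLOR_BGR2GRAY)
for r in range(225,300,6):print(r,''.join('#' if v<45 else '+' if v<90 else '.' for v in g[r,100:412:4]))
```

```text
[ 0.449617   -0.29885155 -0.03278019] [-0.70815675 -0.53561871  0.51788382]
225 ++++++++++++++++++++++++++++++++++++++++++++++.+.+++..........................
231 +++++++++++++++++++++++++++++++++.+.+..++.++++++++.+++++++...+++..............
237 ++++++++++++++++++++++++++++++..+...........++++++..++++++++++++++++++++++....
243 +++++++++++++++++++++++++++.....................++++..++++.+++++++++++++++....
249 ++++++++++++++++++++++++++.........................+..++++.+++++++++++++++....
255 +++++++++++++#+++++++++++.............................+++++++++++##+++++++....
261 ++++++++++++###++++++++...............................++++++++++###++++++.....
267 ++++++##+++####++++++++................................+++++++++####++++#.....
273 ++++###+++#####+++++++..................................++++++++#####+++###...
279 +++###+++######+++++++..................................+....+++######+++###..
285 ++###+++#######++++++....................................+......#######+++###.
291 +###+++########++++++...........................................########+++###
297 ###++++########++++++...........................................#########+++##
```

Request:
drive_tool(
  steps=[
    [0.0,0,0.005,0],
    [0,0,0,0],
    [0,0,0,0],
    [0,0,0,0],
    [0,0,0,0],
    [0,0,0,0],
    [0,0,0,0],
  ],
  grip=0.045,
)

```text
time: 6.97
tool_pos: [0.4494, -0.2987, -0.0375]
ee_rot: [[0.003, 1.0, 0.0], [1.0, -0.003, -0.0], [-0.0, 0.0, -1.0]]
force: [-1.9, 0.8, 5.1]
grip_width: 0.055
gripper_force: 62.4
```

Request:
drive_tool(
  steps=[
    [0,0,-0.03,0],
    [0,0,-0.03,0],
    [-0.03,0.03,0,0],
    [-0.03,0.03,0,0],
    [-0.034,0.025,0,0],
    [0,0,0,0],
    [0,0,0.03,0],
    [0,0,0.02,0],
    [0,0,0,0],
    [0,0,0,0],
  ],
)

```text
time: 7.8
tool_pos: [0.5306, -0.3898, -0.0306]
ee_rot: [[0.003, 1.0, -0.005], [1.0, -0.003, 0.004], [0.004, -0.005, -1.0]]
force: [0.3, 0.4, -2.2]
grip_width: 0.0552
gripper_force: 64.4
```

Request:
drive_tool(
  steps=[
    [0,0,0.005,0],
    [0,0,0.003,0],
    [0,0,0.003,0],
    [0,0,0.003,0],
    [0,0,0.003,0],
    [0,0,0.003,0],
    [0,0,0.003,0],
    [0,0,0,0],
    [0,0,0,0],
  ],
)

```text
time: 8.55
tool_pos: [0.5349, -0.3956, -0.0496]
ee_rot: [[0.005, 1.0, 0.005], [1.0, -0.005, -0.008], [-0.008, 0.005, -1.0]]
force: [2.8, -7.7, -4.2]
grip_width: 0.0549
gripper_force: 64.4
```

```bash
cat > look.py <<'E'
from h import *
import sys
s=sense();print(s['tool_pos'],s['force'],s['grip_width'])
cv2.imwrite(f'pics/w{sys.argv[1]}.png',get_image('wrist'));cv2.imwrite(f'pics/s{sys.argv[1]}.png',get_image('side'))
E
python3 look.py 7
python3 - <<'E'
import cv2,numpy as np
b=cv2.imread('pics/s7.png');g=cv2.cvtColor(b,cv2.COLOR_BGR2GRAY)
for r in range(200,262,2):print(r,''.join('%x'%(v>>4) for v in g[r,240:320]))
E
```

```text
[ 0.53494168 -0.3956016  -0.04959601] [ 2.805557   -7.71145109 -4.16720868] 0.05489703347936139
200 5555555555555556677556797b8a7655555555555532222222222222222222222222345677677777
202 88865555555555555555555565555799997777778885222222222222222222222222222277777776
204 67778886555555555555555555559887777777777787422222222222222222222233222356555556
206 55555679998886554355558899896677777777777776422222222222222222222334522688888888
208 55555546999a99988888998889966556667777776655322222222222222222222222222888888888
210 554444449999aa999999999999954555565666566554334322222222222222222322223998888888
212 444444337999aaa99999999999844444455444344444433222222222222222222862227999988888
214 3333333379999aaa9999999a99844444444432234433333222222222222222222452229999998888
216 33333333799aaa99aaaa999aaa844444444432333322222222222222222222222222239999999998
218 3333333379999a9aaaaaaaaaaa744444444432233222223563222222322222222222387544566654
220 33333333899999999aaaaaaaaaa64444444442233222222356752226952222222265544444444444
222 3333347899999999999aaaaaaaaa9888544443222222222222222227874322222
[... 930 characters left out ...]
66666666666666666666
246 55555566665666566666666655545444444556666655566666666666666556666666666666666666
248 55555555666666665556656666555444556666666666666666666666666666666666666666666666
250 55555555555666666666666665543566666666666666666666666666666666666666666666766666
252 555555555555556665666666666566666666666666666666666666666666666666666579abbba766
254 5555555555555556555566666665556566666566666666666666666666666666666689aaaabbbbba
256 56555555555666666666666669999aaaa99865666666666666666666666666666899aaaaaaaaaaaa
258 565555555555666669999aaaaaaaaaaaaa9999986666666666666666666666799aaaaaaaaaaaaaaa
260 66556668999aaaa9aaaaaaaaaaaaa999aaaa9999a998666666666666666699aaaaaaaaaaaaaaaaaa
```

Run:
```python
import cv2,numpy as np
for f in('w6','w7'):
    g=cv2.cvtColor(cv2.imread(f'pics/{f}.png'),cv2.COLOR_BGR2GRAY);g=cv2.blur(g,(5,5))
    print(f)
    for r in range(150,384,9):print(r,''.join('%x'%(min(15,v//14)) for v in g[r,140:376:4]))
```

```text
w6
150 99999999999999999999999999999999999999999999999988888888888
159 99999999999999999999999999999999999999999998888888888889999
168 66799976689999999999999999999999999999999999999888888889988
177 55555555555578999999999999999999999999999998889888888999998
186 55555555555555799999999999999999999999999999888888888889888
195 55555555555555556655555555566679999999999999999888888888888
204 55555555555555555555555555555555556789999999999889888988888
213 55555555555555555555556666666666665665578999998888888888888
222 55555555555555555556666666666666666666665688888888888888888
231 55555555555555555666666666666666666666666655555578765678888
240 55555555555555566666666667777777666666666666555555555555555
249 55555555555555666667777777777777777777666666555675555555555
258 44212555555556667777777777777777777777777777655555555531244
267 41111555555566777777777788888888888777777777665555555521113
276 11111455555667777778888888888888888888887777766555555411111
285 11111355555677778888888888888888888888888876776788888611111
294 11111455555777788888888888888888888888888888776788888711111
303 11113
[... 1533 characters left out ...]
 88311244421367777767777777777777777777776666666411444311288
294 21111125521577767777777777777777777777777776666511552111112
303 11111111112777777777777777777777777777777777766631111112221
312 11111111114767777777777777777777777777777777776641111111111
321 11111111113677777777777777777777777777777777776631111111111
330 11111111112677777777777777777777777777777777777621111111111
339 11111111111567777777777777777777777777777777776521111111111
348 11111111111256777777777777777777777777777777765311111111111
357 11111111111145677777777777777777777777777777554111111111111
366 11111111111124422222222345677777754322122222352111111111111
375 11111111111112111111111111111111111111111111121111111111111
```

Request:
drive_tool(
  steps=[
    [0,0,-0.03,0],
    [0,0,-0.03,0],
    [0,0,-0.03,0],
    [0,0,-0.02,0],
    [0,0,0,0],
    [0,0,0,0],
    [0,0,0,0],
  ],
)

```text
time: 9.23
tool_pos: [0.532, -0.3906, 0.0578]
ee_rot: [[0.003, 1.0, -0.002], [1.0, -0.003, 0.001], [0.001, -0.002, -1.0]]
force: [-1.0, -0.0, -2.0]
grip_width: 0.0546
gripper_force: 66.4
```

```bash
python3 look.py 8
python3 - <<'E'
import cv2,numpy as np
g=cv2.cvtColor(cv2.imread('pics/s8.png'),cv2.COLOR_BGR2GRAY)
for r in range(180,236):print(r,''.join('%x'%(v>>4) for v in g[r,262:330]))
E
```

```text
[ 0.53196785 -0.39061235  0.05777465] [-0.97686023 -0.01404935 -1.97492825] 0.05460178933711404
180 77777777777775223332222222222222222222222224832234666666666666666655
181 77777777777776323332222222222222222222222222722266666666666666666666
182 77777777777776323332222222222222222222222222422277777898766666666666
183 77777777766777323332222224222222222222222222222278888898977766666666
184 76666666656777323332222226533222222222222222222377888888888896666666
185 86555555577777422232222226666322233222222222222477777777887899666666
186 a888888889877742222222222345532225522222222222367777777777777a556666
187 a877777777767742222222222223222227732222222267677777777777778a566666
188 97658888888667522222222223222222388522222222899877777777779899566666
189 976599999975675222222222364222225787322222237998898aaaa9a99997566666
190 875799999965565322232222474222367888775322367888999aaaa9a98887566666
191 76899997776556532226322248422258888888875557777888888888888777756556
192 78aaa775555555532225322247422378888888887667777778888877777777988755
193 79bbb9755555555322222222353223888888888886677777777
[... 2383 characters left out ...]
aa99999998754444444455666666666666666655444
227 99aaaaaaaaaaaaaaaaaaaaaaaaaa9999985544444443566666666666666666666555
228 99aaaaaaaaaaaaaaaaaaaaaaaaaaa998754444444455666666666666666666666666
229 99999aa99aaaaaaaaaaaaaaaaaaaa875444444445566666666666666666666666666
230 9999a9a999aaaaaaaaaaaaaaaaaa8654444444356666666666666666666666666666
231 9a999999aaaaaaaaaaaaaaaaaa876554444445566666666666666666666666666666
232 a9999999aaaaaaaaaaaaaaaa97655544444356666666666666666666666666666666
233 999999999aaaaaaaaaaaa87765555544445566666666666666666666666666666666
234 999999999aaaaaaaaaa8755555455444556666666666666666666666666666666666
235 999999999aaaaaaaa876555555544435666666666666666666666666666666666666
```

Run:
```python
from h import *
np.set_printoptions(precision=1,suppress=True)
p=camera_params('side');K=np.array([[p['fx'],0,p['cx']],[0,p['fy'],p['cy']],[0,0,1.]])
a=np.linspace(0,2*np.pi,60)
def rng(z,r,y=-.3906):
    P=np.c_[.532+r*np.cos(a),y+r*np.sin(a),0*a+z];q=cv2.projectPoints(P,p['rvec'],p['tvec'],K,p['dist_coeffs'])[0][:,0];return q.min(0),q.max(0)
for z in(.08,.09,.096,.106,.116):print(z,rng(z,.03))
print('foot',rng(.142,.028),rng(.152,.028))
o,_=ray('side',[(250,200)]);print(o)
```

```text
0.08 (array([282.6, 206.7]), array([303.4, 216.3]))
0.09 (array([282.7, 203.7]), array([303.6, 213.2]))
0.096 (array([282.8, 201.9]), array([303.7, 211.3]))
0.106 (array([282.9, 198.8]), array([303.9, 208.1]))
0.116 (array([283. , 195.7]), array([304.1, 204.9]))
foot (array([284. , 187.9]), array([303.9, 196.1])) (array([284.1, 184.7]), array([304.1, 192.7]))
[-0.2 -0.9  0.6]
```

Request:
drive_tool(
  steps=[
    [0.005,0,0.03,0],
    [0,0,0.03,0],
    [0,0,0.03,0],
    [0,0,0,0],
    [0,0,0,0],
    [0,0,0.004,0],
    [0,0,0.003,0],
    [0,0,0.002,0],
  ],
)

```text
time: 10.0
tool_pos: [0.5334, -0.3869, -0.0389]
ee_rot: [[0.003, 1.0, 0.001], [1.0, -0.003, -0.001], [-0.001, 0.001, -1.0]]
force: [-0.2, -0.5, -1.5]
grip_width: 0.0544
gripper_force: 69.4
```

Request:
drive_tool(
  steps=[
    [0,0,0.002,0],
    [0,0,0.002,0],
    [0,0,0.001,0],
  ],
)

```text
time: 10.25
tool_pos: [0.5337, -0.3874, -0.0409]
ee_rot: [[0.003, 1.0, 0.003], [1.0, -0.003, -0.002], [-0.002, 0.003, -1.0]]
force: [-5.5, 3.0, 17.9]
grip_width: 0.0546
gripper_force: 70.5
```

Request:
drive_tool(
  steps=[
    [0,0,0.002,0],
    [0,0,0.002,0],
  ],
)

```text
time: 10.42
tool_pos: [0.5347, -0.3891, -0.0429]
ee_rot: [[0.003, 1.0, 0.005], [1.0, -0.003, -0.006], [-0.006, 0.005, -1.0]]
force: [-6.8, 0.9, 27.0]
grip_width: 0.0545
gripper_force: 68.2
```

Request:
drive_tool(
  steps=[
    [0.001,0,0.002,0],
    [0.001,0,0.002,0],
    [0,0,0,0],
  ],
)

```text
time: 10.67
tool_pos: [0.5356, -0.3902, -0.045]
ee_rot: [[0.005, 1.0, 0.008], [1.0, -0.005, -0.011], [-0.011, 0.008, -1.0]]
force: [-7.0, -3.9, 21.9]
grip_width: 0.0545
gripper_force: 68.4
```

Request:
drive_tool(
  steps=[
    [0,0,0.002,0],
    [0,0,0.002,0],
    [0,0,0,0],
  ],
)

```text
time: 10.92
tool_pos: [0.5364, -0.3913, -0.0488]
ee_rot: [[0.005, 1.0, 0.009], [1.0, -0.005, -0.013], [-0.013, 0.009, -1.0]]
force: [-4.5, -6.0, 21.2]
grip_width: 0.0546
gripper_force: 73.6
```

Request:
drive_tool(
  steps=[
    [0,0,0.002,0],
    [0,0,0.002,0],
    [0,0,0,0],
  ],
)

```text
time: 11.17
tool_pos: [0.537, -0.3917, -0.052]
ee_rot: [[0.005, 1.0, 0.01], [1.0, -0.005, -0.014], [-0.013, 0.011, -1.0]]
force: [-5.3, -5.5, 22.2]
grip_width: 0.0548
gripper_force: 77.8
```

Request:
drive_tool(
  steps=[
    [0,0,-0.03,0],
    [0,0,-0.03,0],
    [0,0,-0.03,0],
    [0,0,-0.02,0],
    [0,0,0,0],
    [0,0,0,0],
    [0,0,0,0],
  ],
)

```text
time: 11.75
tool_pos: [0.5321, -0.3839, 0.0481]
ee_rot: [[0.003, 1.0, -0.001], [1.0, -0.003, 0.001], [0.001, -0.001, -1.0]]
force: [-0.3, 0.3, -1.9]
grip_width: 0.0544
gripper_force: 74.1
```

```bash
python3 look.py 9
python3 - <<'E'
import cv2,numpy as np
g=cv2.cvtColor(cv2.imread('pics/s9.png'),cv2.COLOR_BGR2GRAY)
for r in range(184,222):print(r,''.join('%x'%(v>>4) for v in g[r,275:320]))
g=cv2.blur(cv2.cvtColor(cv2.imread('pics/w9.png'),cv2.COLOR_BGR2GRAY),(5,5))
for r in range(195,370,9):print(r,''.join('%x'%(min(15,v//14)) for v in g[r,140:376:4]))
E
```

```text
[ 0.53205956 -0.38388697  0.04809512] [-0.28788812  0.28882558 -1.87695514] 0.05439896259072738
184 233322222222222222222222222224222677788888888
185 233322222222222222222222222222222677777777788
186 233322222353222222222222222222222777777777777
187 223322222366552222332222222222223777777777777
188 222222222245673222542222222222226987777777777
189 22222222222345322275222222222346898898aaaa9a9
190 22222222222222222376322222222667888999aaaa9a9
191 222222222253222225887653222236777788888888888
192 222222222364222248888887532247777777888887777
193 222232222453222578898888875467777777777777777
194 322232222353222788888888888767777777777777777
195 322222222353223888988888888876777777777777777
196 322222222232225889888888888887777777777777777
197 422222222222227888888889889888777777777777766
198 543222222222238888888888888887777777777777767
199 555432222222258888888888898887777777777677777
200 555554222222378988888888888887777777777777777
201 555555322224578889988878888777667777777777776
202 777786322224578888998877887776756677777777776
203 777885322225578888888888877776755566678666655
204 
[... 1475 characters left out ...]
 55531124442136667777777777777777777776666666664114443113676
285 54211244421156677777777777777777777777776666665112444311255
294 21111115621266777777777777777777777777777766666312552111112
303 11111111121467777777788888888888888877777777666411111112221
312 11111111111577777888888888888888888888777777776621111111111
321 11111111112677788888888888888777777777777777777631111111111
330 11111111113777777777777777877777777777777777777741111111111
339 11111111112677777787777777777778777777777777677621111111111
348 11111111111377777777777777777777777777777777776411111111111
357 11111111111157777777777777777777777777777777776111111111111
366 11111111111116522222222345677777764322222222572111111111111
```

Request:
drive_tool(
  steps=[
    [-0.012,0,0.03,0],
    [0,0,0.03,0],
    [0,0,0.03,0],
    [0,0,0,0],
    [0,0,0.004,0],
    [0,0,0.004,0],
    [0,0,0.003,0],
  ],
)

```text
time: 12.43
tool_pos: [0.5341, -0.3973, -0.0505]
ee_rot: [[0.003, 1.0, 0.002], [1.0, -0.003, -0.002], [-0.002, 0.002, -1.0]]
force: [-0.1, -0.5, -1.7]
grip_width: 0.0545
gripper_force: 74.0
```

Request:
drive_tool(
  steps=[
    [0,0,0.003,0],
    [0,0,0.003,0],
    [0,0,0,0],
  ],
)

```text
time: 12.68
tool_pos: [0.533, -0.3966, -0.0574]
ee_rot: [[0.003, 1.0, 0.001], [1.0, -0.003, -0.0], [-0.0, 0.001, -1.0]]
force: [-0.6, -0.2, -1.9]
grip_width: 0.0541
gripper_force: 74.0
```

Request:
drive_tool(
  steps=[
    [0,0,0.003,0],
    [0,0,0.003,0],
    [0,0,0,0],
  ],
)

```text
time: 12.93
tool_pos: [0.5324, -0.3962, -0.0644]
ee_rot: [[0.003, 1.0, -0.001], [1.0, -0.003, 0.001], [0.001, -0.001, -1.0]]
force: [-0.1, 0.9, -1.7]
grip_width: 0.0545
gripper_force: 74.0
```

Request:
drive_tool(
  steps=[
    [0,0,0.003,0],
    [0,0,0.003,0],
    [0,0,0,0],
  ],
)

```text
time: 13.18
tool_pos: [0.5322, -0.3961, -0.0708]
ee_rot: [[0.003, 1.0, -0.001], [1.0, -0.003, 0.001], [0.001, -0.001, -1.0]]
force: [-0.5, 0.7, -2.6]
grip_width: 0.0545
gripper_force: 74.0
```

Request:
drive_tool(
  steps=[
    [0,0,-0.03,0],
    [0,0,-0.015,0],
    [0.008,0,0,0],
    [0,0,0,0],
    [0,0,0.006,0],
    [0,0,0.005,0],
    [0,0,0.003,0],
  ],
)

```text
time: 13.77
tool_pos: [0.5311, -0.3871, -0.0417]
ee_rot: [[0.003, 1.0, -0.004], [1.0, -0.003, 0.003], [0.003, -0.004, -1.0]]
force: [0.2, -0.3, -2.4]
grip_width: 0.0544
gripper_force: 73.9
```

Request:
drive_tool(
  steps=[
    [0,0,0.003,0],
    [0,0,0.003,0],
    [0,0,0,0],
  ],
)

```text
time: 14.02
tool_pos: [0.5319, -0.3879, -0.0465]
ee_rot: [[0.003, 1.0, -0.002], [1.0, -0.003, 0.001], [0.001, -0.002, -1.0]]
force: [-0.1, 0.4, -1.8]
grip_width: 0.0544
gripper_force: 73.9
```

Request:
drive_tool(
  steps=[
    [0,0,0.003,0],
    [0,0,0.003,0],
    [0,0,0,0],
  ],
)

```text
time: 14.27
tool_pos: [0.5336, -0.39, -0.0498]
ee_rot: [[0.003, 1.0, 0.002], [1.0, -0.003, -0.003], [-0.003, 0.002, -1.0]]
force: [0.3, -2.2, 0.1]
grip_width: 0.0544
gripper_force: 74.6
```

Request:
drive_tool(
  steps=[
    [0,0,-0.015,0],
    [0.007,0,0,0],
    [0,0,0,0],
    [0,0,0.006,0],
    [0,0,0.006,0],
    [0,0,0,0],
  ],
)

```text
time: 14.77
tool_pos: [0.5329, -0.3812, -0.0484]
ee_rot: [[0.003, 1.0, 0.0], [1.0, -0.003, 0.0], [0.0, 0.0, -1.0]]
force: [0.1, 0.9, 3.9]
grip_width: 0.0547
gripper_force: 75.0
```

Request:
drive_tool(
  steps=[
    [0,0,0.003,0],
    [0,0,0.003,0],
    [0,0,0,0],
  ],
)

```text
time: 15.02
tool_pos: [0.5332, -0.3815, -0.0492]
ee_rot: [[0.003, 1.0, 0.002], [1.0, -0.003, -0.0], [-0.0, 0.002, -1.0]]
force: [-8.8, 4.8, 27.3]
grip_width: 0.0544
gripper_force: 77.2
```

Request:
drive_tool(
  steps=[
    [0,0,0.003,0],
    [0,0,0.003,0],
    [0,0,0,0],
  ],
)

```text
time: 15.27
tool_pos: [0.5347, -0.3828, -0.0542]
ee_rot: [[0.003, 1.0, 0.005], [1.0, -0.003, -0.003], [-0.003, 0.005, -1.0]]
force: [-5.9, 4.1, 27.7]
grip_width: 0.0546
gripper_force: 84.4
```

```bash
python3 look.py 10
python3 - <<'E'
import cv2,numpy as np
g=cv2.cvtColor(cv2.imread('pics/s10.png'),cv2.COLOR_BGR2GRAY)
for r in range(212,250):print(r,''.join('%x'%(v>>4) for v in g[r,270:325]))
E
```

```text
[ 0.53466252 -0.38275181 -0.05417388] [-5.89980281  4.06275255 27.72450261] 0.0545587340548486
212 4444444444443322222222222222222683223999999998888888888
213 4444333444333222222222222222222583224889999998888888888
214 4443234433333222222222222222222372226888999999888888888
215 4442234432223222222222222222222242227888999999998888888
216 4442233322222222222222222222222222228999999999998888888
217 4442233322222222222222222222222222239999976678987677888
218 4443233322222233222222322222222222269999754456665455678
219 4443223322222238863222642222222237688976544444444444456
220 4443222322222226773222873222222268887654444444444444444
221 4433222222222222352223887532222279975444444444444444444
222 8854222222222222222225888877422387654444444444444444444
223 a988322222222363222226888888764665444444445444445544444
224 aaaa422222222695222448888888887644444444556555556655444
225 aaaa522222222695222778888888888864444435566656666666555
226 aaaa6322322225942238888888888888a4444556566656666666666
227 aaaa6322322224632268888888888888d8435566666656666666666
228 9aaa7322222222322278888888888888da5565666
[... 574 characters left out ...]
5577777777777776666666666666666666666666
239 5555655544322225577777777777764666666666666666666666666
240 5555554444443225577777777777755566666666666666666666666
241 5555444445555446567777777777656566666666666666666666666
242 5554454444445554567777777776666566666666666666666666666
243 5444445444556655567777777766665666566666666666666666666
244 4444444455666665556655665466666666666666666666666666666
245 4444443566665555666655665566665666666666666666666666666
246 4444455666655566666666666666666666666666666666666666666
247 4443566666665656666666666666656666666666666666666666666
248 4455666666666666666666666666666666666666666666666666666
249 5566666666666666666666666666566666666666666666666666666
```

Request:
drive_tool(
  steps=[
    [0,0,0.003,0],
    [0,0,0.003,0],
    [0,0,0.002,0],
  ],
)

```text
time: 15.62
tool_pos: [0.5383, -0.3873, -0.0572]
ee_rot: [[0.003, 1.0, 0.013], [1.0, -0.003, -0.012], [-0.012, 0.013, -1.0]]
force: [-8.8, -1.3, 48.9]
grip_width: 0.0543
gripper_force: 89.2
```

Request:
drive_tool(
  steps=[
    [0,0,0.003,0],
    [0,0,0.003,0],
    [0,0,0.002,0],
  ],
)

```text
time: 15.87
tool_pos: [0.54, -0.3896, -0.0664]
ee_rot: [[0.005, 1.0, 0.016], [1.0, -0.005, -0.015], [-0.015, 0.016, -1.0]]
force: [-3.3, -2.5, 27.2]
grip_width: 0.0542
gripper_force: 89.3
```

```bash
cat > asc.py <<'E'
import cv2,sys
f,r0,r1,c0,c1,st=sys.argv[1],*map(int,sys.argv[2:7])
g=cv2.cvtColor(cv2.imread(f'pics/{f}.png'),cv2.COLOR_BGR2GRAY)
if st>1:g=cv2.blur(g,(st,st))
for r in range(r0,r1,st if st==1 else 2*st):print(r,''.join('%x'%(v>>4) for v in g[r,c0:c1:st]))
E
python3 look.py 11; python3 asc.py s11 212 250 270 325 1
```

```text
[ 0.54000202 -0.3895756  -0.06644977] [-3.30097177 -2.53939806 27.22028137] 0.0542469080343541
212 4445544444443222222222222222222222222226999998888888888
213 4444444444443233222222222222222222222227999999888888888
214 4444444444442343222222222222222223322228999999888888888
215 4444444444443343222222222222222226732229999999998888888
216 4444444444444433222222222222222226842239999999998888888
217 4444443334444333222222222222222224942239976678987677888
218 4444432234433333222222222222222223632269754456665455678
219 4444432344333332222222222222222222322256544444444444456
220 4444422344322222222222222222222222222244444444444444444
221 4444432333222222322222222222222222222244444444444444444
222 8854432233222222742222222322222222222344444444444444444
223 9a88853233222222788642226522222222243444445444445544444
224 aaaaa73233222222466742227852222222344444556555556655444
225 aaaaa94223222222223532237976553222344435666656666666555
226 aaaaaa4222222222222222238888777533444556666666666666666
227 aaaaaa4222222222642222268888888775435666666666666666666
228 9aaaaa63222222239732224888888888885566566
[... 574 characters left out ...]
22356788888888888888db566666666666666666
239 55556555454432222356777888888888888d9566666666666666666
240 5555555444443222235677777888777788895566666666666666666
241 5555444454543222245677777777777777755666666666666666666
242 5554445544432222245677777777777777556666666666666666666
243 5444445544555222245677777777777775566666666666666666666
244 4444444455666332246677777777777645666666666666666666666
245 4444443566566554455677777777765656666666666666666666666
246 4444455666565565556567777776645666666666666666666666666
247 4443566666665666656565666664656666666666666666666666666
248 4455666666666666666665666665666666666666666666666666666
249 5566666665666666666666666666666666666666666666666666666
```

Request:
drive_tool(
  steps=[
    [0.002,0,0.003,0],
    [0,0,0.003,0],
    [0,0,0.002,0],
  ],
)

```text
time: 16.22
tool_pos: [0.5391, -0.3891, -0.0803]
ee_rot: [[0.006, 1.0, 0.013], [1.0, -0.006, -0.018], [-0.018, 0.013, -1.0]]
force: [8.8, -20.4, -12.3]
grip_width: 0.0545
gripper_force: 85.9
```

Request:
drive_tool(
  steps=[
    [0.0,0,0.003,0],
    [0,0,0.003,0],
    [0,0,0.002,0],
  ],
)

```text
time: 16.47
tool_pos: [0.5355, -0.3893, -0.0919]
ee_rot: [[0.008, 1.0, 0.006], [1.0, -0.008, -0.017], [-0.017, 0.006, -1.0]]
force: [4.5, -21.5, -14.2]
grip_width: 0.0545
gripper_force: 86.0
```

```bash
python3 look.py 12; python3 asc.py s12 218 256 270 325 1
```

```text
[ 0.53554361 -0.389295   -0.09186917] [  4.48239653 -21.45976754 -14.22260222] 0.0544688610624088
218 4444444444432222222222222222222233432269754456665455678
219 4444444444432222222222222222222222222256544444444444456
220 4444444444332222222222222222222222222244444444444444444
221 4444444444322332222222222222222222222244444444444444444
222 8854444444423432222222222222222232222244444444444444444
223 a988888888743432222222222222222243222244445444445544444
224 aaaaaaaaa8644422222222222222222244222344556555556655444
225 aaaa977885443322222222222222222234222335666656666666555
226 aaaa633554433322222222222222222223222556666666666666666
227 aaaa423443333322222222222222222222222666656656666666666
228 9aaa423433222222222222222222222222222656656666666666666
229 99aa423332222222222222222222222222222666666666666666666
230 999a423332222224322222222222222222225666566666666666666
231 99aa623332222324542222233222222225556666666666666666666
232 9a9a522332222223444222244322222226666666666666666666666
233 9977522232222222233222244433322226666666666666666666666
234 77655322222222222222224567777632556666
[... 577 characters left out ...]
235688888888888888ccc8666666666666666666
245 4444443566632222456888888888888889cc8666666666666666666
246 4444455666632222457888888888888888cc8666666666666666666
247 4443566666522222557778888888888888cc6666666666666666666
248 4455666666622222557777788887888888ca6666666666666666666
249 5566666666622222557777777887777888a66666666666666666666
250 6666666656622222557777777777777777656666666676666666666
251 6666666566622222556777777777777774566666669aa9666666666
252 666666666665232255577777777777776566666579abbba76666666
253 66666666666655455567777777776646666666689aabbbba8666666
254 9865666666666656665677777666665666666689aaaabbbbba86666
255 a99866666666666666565666646666666666799aaaaaaaaaaaba976
```

Request:
drive_tool(
  steps=[
    [-0.004,0,-0.03,0],
    [0,0,-0.035,0],
    [0,0,-0.035,0],
    [0,0,-0.035,0],
    [0,0,-0.01,0],
    [0,0,0,0],
    [0,0,0,0],
    [0,0,0,0],
  ],
)

```text
time: 17.23
tool_pos: [0.5309, -0.382, 0.0497]
ee_rot: [[0.003, 1.0, -0.005], [1.0, -0.003, 0.003], [0.003, -0.005, -1.0]]
force: [0.5, 1.0, -2.1]
grip_width: 0.0543
gripper_force: 86.3
```

```bash
python3 look.py 13; python3 asc.py s13 180 222 270 320 1;  python3 asc.py w13 190 370 140 376 4
```

```text
[ 0.53094711 -0.38203887  0.04973005] [ 0.54975071  0.96454283 -2.09130659] 0.05431418001850457
180 77742344333333222222222222222222364222576466666666
181 77732334322222222222222222222222275222677666666666
182 77732333222222222222222222222222264222978777789876
183 76642333222222222222222222222222253223988888889897
184 65642333222223222222222222222222233224777788888888
185 57742233222222532222222222222222222225777777777788
186 89852233222222566532222222222222222225777777777777
187 77753222222222367752223632222222222237777777777777
188 88853222222222234542223832222222223569987777777777
189 9975322222222222222222584233222223677998898aaaa9a9
190 9965322222222233222222787676652224777888999aaaa9a9
191 77653222222222473222248888888764367777788888888888
192 55553222332222563223678988888887677777777888887777
193 55554222332222542225889988888888887777777777777777
194 65554222322222432226899988888888889777777777777777
195 6555422222222233223789998888888888b977777777777777
196 5555422222222222223889998888888888cb77777777777777
197 5555543222222222225889998888888888cc97777777777766
198 6555555443
[... 2077 characters left out ...]
 44211244421136666666666677777666666666666666555111344311144
294 21111114521146666666666677777777666666666666555111452111111
302 11111111111156666666666676777777666666666666655211111111221
310 11111111111156666666666777777777666666666666655311111111111
318 11111111111166666666667677777777766666666666655311111111111
326 11111111111266666666676777777777766666666666655411111111111
334 11111111111366666666666777777777766666666666655511111111111
342 11111111111466666666666777777777777666666666665511111111111
350 11111111111166666666677777777777777666666666665311111111111
358 11111111111136666666677777777777777666666666665111111111111
366 11111111111116512222222346777777765421122222363111111111111
```

Request:
drive_tool(
  steps=[
    [0.0,0,-0.02,0],
    [0.03,-0.03,0,0],
    [0.03,-0.03,0,0],
    [0.022,-0.02,0,0],
    [0,0,0,0],
    [0,0,0.035,0],
    [0,0,0.035,0],
    [0,0,0.02,0],
    [0,0,0,0],
    [0,0,0,0],
  ],
)

```text
time: 18.17
tool_pos: [0.4523, -0.3011, -0.019]
ee_rot: [[0.003, 1.0, -0.005], [1.0, -0.003, 0.003], [0.003, -0.005, -1.0]]
force: [0.0, 0.0, -1.7]
grip_width: 0.0547
gripper_force: 86.2
```

Request:
drive_tool(
  steps=[
    [0,0,0.003,0],
    [0,0,0.003,0],
    [0,0,0,0],
  ],
)

```text
time: 18.42
tool_pos: [0.455, -0.3029, -0.022]
ee_rot: [[0.003, 1.0, 0.002], [1.0, -0.003, -0.001], [-0.001, 0.002, -1.0]]
force: [0.5, -1.1, -1.9]
grip_width: 0.0544
gripper_force: 86.2
```

Request:
drive_tool(
  steps=[
    [0,0,0.003,0],
    [0,0,0.003,0],
    [0,0,0,0],
  ],
)

```text
time: 18.67
tool_pos: [0.4538, -0.3022, -0.029]
ee_rot: [[0.003, 1.0, -0.0], [1.0, -0.003, 0.0], [0.0, -0.0, -1.0]]
force: [-1.0, 0.5, -0.6]
grip_width: 0.0543
gripper_force: 86.2
```

Request:
drive_tool(
  steps=[
    [-0.004,0,0.003,0],
    [-0.004,0,0.002,0],
    [-0.004,0,0,0],
  ],
)

```text
time: 18.92
tool_pos: [0.4551, -0.3079, -0.0297]
ee_rot: [[-0.001, 1.0, 0.004], [1.0, 0.001, 0.012], [0.012, 0.004, -1.0]]
force: [-4.2, 19.6, 30.9]
grip_width: 0.0548
gripper_force: 89.7
```

Request:
drive_tool(
  steps=[
    [-0.004,0,0.002,0],
    [-0.004,0,0.002,0],
    [-0.004,0,0,0],
  ],
)

```text
time: 19.17
tool_pos: [0.4565, -0.3172, -0.0301]
ee_rot: [[-0.002, 1.0, 0.008], [1.0, 0.002, 0.016], [0.016, 0.008, -1.0]]
force: [-8.3, 36.8, 58.0]
grip_width: 0.0547
gripper_force: 92.1
```

```bash
python3 look.py 14; python3 asc.py s14 210 246 235 275 1;  python3 asc.py w14 210 370 140 376 4
```

```text
[ 0.45652087 -0.31716262 -0.03005718] [-8.34715113 36.75817849 58.03049769] 0.05466905982052366
210 4432344322233222222222222222222222222235
211 4432333222232222222222222222222222222235
212 4432333222222222222222222222222222222234
213 3432233222223236322222237322222222222244
214 3332233222223237863222379522222222222344
215 333222322222222577422269a842222222233444
216 333222222222222235322289aa73222222344444
217 3332222222222222222223999987664322344444
218 3333222222222243222224899988887643344444
219 3333222222222265322247899888888875444444
220 3333222222222386322378998888888887644444
221 3333222222222395222589998888888888a74444
222 3333222222222364222788998888888888bb8544
223 3333322222222232223889988888888888bcb888
224 8888732222222222225889988888888888bcbaaa
225 aaa9985222222222226889998888888888bccaaa
226 aaaaaa8853222222226889998888888888bccaaa
227 aaaaaaaa985222223468889988888888889cc9aa
228 aaaaaaaaaa6322235568888888888888888bc99a
229 aaaaaaaaaa6322235578888888888888888bc9aa
230 aaaaaaaaaa6322235578888888888888888bb9aa
231 aaaaaaaaaa7322235677778888888888888b977a
232 aaaaaaaaaa
[... 1195 characters left out ...]
 44411134431135666666666666666666666666666665555112444211377
290 43111245511146666666666666666666666666666666555111354311147
298 11111112421146666666666666666666666666666666555211441111111
306 11111111111156666666666666666766666666666666555311111111111
314 11111111111156666666666666777776666666666666555311111111111
322 11111111111156666666666666667776666666666666555411111111111
330 11111111111256666666666666777777666666666666655511111111111
338 11111111111456666666666666777777666666666666655511111111111
346 11111111111356666666666666777777766666666666655411111111111
354 11111111111146666666666677777777766666666666655211111111111
362 11111111111126666666666677777777766666666666664111111111111
```

Request:
drive_tool(
  steps=[
    [0,0,-0.002,0],
    [0,0,-0.001,0],
    [0,0,0,0],
    [0,0,0,0],
  ],
)

```text
time: 19.6
tool_pos: [0.4576, -0.3263, -0.0298]
ee_rot: [[0.001, 1.0, 0.008], [1.0, -0.001, -0.002], [-0.002, 0.008, -1.0]]
force: [-2.5, 5.2, 21.9]
grip_width: 0.0543
gripper_force: 88.8
```

Request:
drive_tool(
  steps=[
    [0,0,0,0],
    [0,0,0,0],
    [0,0,0,0],
    [0,0,0,0],
    [0,0,0,0],
    [0,0,0,0],
  ],
  grip=0.0854,
)

```text
time: 20.1
tool_pos: [0.4537, -0.3263, -0.0354]
ee_rot: [[0.003, 1.0, -0.001], [1.0, -0.003, 0.0], [0.0, -0.001, -1.0]]
force: [-0.9, 0.6, -0.3]
grip_width: 0.0854
gripper_force: 0.0
```

Request:
drive_tool(
  steps=[
    [0,0,-0.02,0],
    [0,0,-0.03,0],
    [0,0,-0.03,0],
    [0,0,-0.03,0],
    [0,0,-0.03,0],
    [0,0,0,0],
    [0,0,0,0],
  ],
)

```text
time: 20.68
tool_pos: [0.4554, -0.3274, 0.1072]
ee_rot: [[0.003, 1.0, 0.004], [1.0, -0.003, -0.003], [-0.003, 0.004, -1.0]]
force: [0.5, -0.5, -0.8]
grip_width: 0.0854
gripper_force: 0.0
```

```bash
python3 look.py 15; python3 asc.py s15 206 250 230 280 1;  python3 asc.py w15 100 300 170 350 3
```

```text
[ 0.45544886 -0.32743748  0.10715626] [ 0.52597493 -0.52535182 -0.81610193] 0.08540036009751711
206 876555556555555679aa888655435555889a89677777777777
207 7555555555555555589aaaa886435588777987657777777777
208 6455555555555555469aaaaaa88888998889a6655667777777
209 5455555556555554459aaaaaaaaaaaaa9999a6565556566666
210 54445545545544444499aaaaaaaaaaaaa9a995455656566666
211 44444444444444443389aaaaaaaaaaaaaaa985444555655555
212 43444444444444443379aaaaaaaaaaaaaaaa85444455544445
213 43334344443443333379aaaaaaaaaaaaaaaa85444444444444
214 43333333333333333379aaaaaaaaaaaaaaaa85444444444444
215 43333333333333333379aaaaaaaaaaaaaaaa84444444444444
216 43333333333333333379aaaaaaaaaaaaaaaa85444444444444
217 43333333333333333379aaaaaaaaaaaaaaaa84444444444444
218 43333333333333333379aaaaaaaaaaaaaaaa74444444444444
219 43333333333333333379aaaaaaaaaaaaaaaa95444444444444
220 43333333333333333389aaaaaaaaaaaaaaaaa6444444444444
221 5333333333333333369aaaaaaaaaaaaaaaaaa9854444444444
222 8533333333333334799aaaaaaaaaaaaaaaaaaaa88854444444
223 a885433333344478999aaaaaaaaaaaaaaaaaaaaaaa88888888
224 aaa8888888
[... 2925 characters left out ...]
444442444445888888888877899aaaabbaaa98688999aaaaa9
244 776544444444444344444588888888888789aabbbbbbbaa9868888888899
250 777777755444444344444588888888888879aabbbbbbbaaa878888888888
256 7777788777765453344445788888888888889aabbbbbbbaa878888888888
262 77877777777777743444457888888888888789aabbbbba87888888888888
268 777777777777777544444578888888888888878888878888888888888888
274 877877777777777534444478888888888888888888888888888888888888
280 777777777777777534444478888888888888888888888888888888888888
286 777777777777777634444455666666666655555555555555555555555555
292 777777777777777634444444444444444444444444444444444444444444
298 777777777777777724444444444444444444444444444444444444444444
```

Run:
```python
from h import *
t=get_image('top');s=get_image('side');w=get_image('wrist');cv2.imwrite('pics/t16.png',t);cv2.imwrite('pics/s16.png',s);cv2.imwrite('pics/w16.png',w)
o=np.vstack([np.hstack([cv2.resize(w,(400,300)),cv2.resize(t[130:280,220:420],(400,300),interpolation=cv2.INTER_CUBIC)]),np.hstack([cv2.resize(s[150:300,180:380],(400,300),interpolation=cv2.INTER_CUBIC),cv2.resize(s,(400,300))])])
cv2.imwrite('pics/m5.png',cv2.convertScaleAbs(o,alpha=1.3,beta=10))
```

```text
(no output)
```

View pics/m5.png

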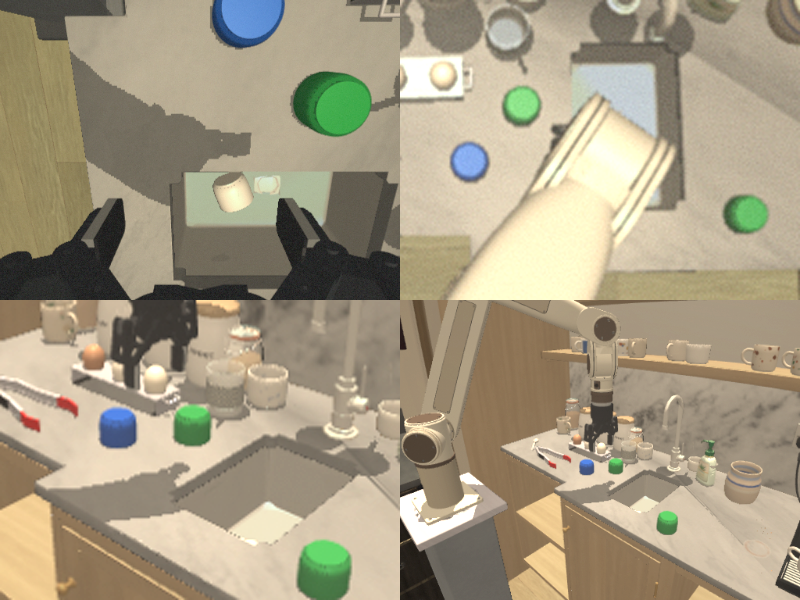

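The last view shows that the pot rolled off the sink edge and is lying on the sink floor, at wrist pixel about (298,246). I'll measure it there and fetch it out.

Run:
```python
from h import *
np.set_printoptions(precision=4,suppress=True)
w=cv2.imread('pics/w16.png');g=cv2.cvtColor(w,cv2.COLOR_BGR2GRAY)
for r in range(216,276,2):print(r,''.join('%x'%(v>>4) for v in g[r,262:332]))
s=sense()
# sink depth: bottom corners width vs z
print('top',onplane('wrist',[(237,220),(426,220)],-.1,s), 'far bottom', onplane('wrist',[(237,290),(426,290)],-.1,s))
for z in(-.10,-.12,-.14):print(z,onplane('wrist',[(298,246),(268,246),(326,246),(298,222),(298,272)],z,s))
hsv=cv2.cvtColor(w,cv2.COLOR_BGR2HSV)
for p in((298,246),(290,228),(310,255),(255,246),(400,250)):print(p,w[p[1],p[0]],hsv[p[1],p[0]])
```

```text
216 7777777777777777777777777777777777777777777777777777878777778777777777
218 7777777777777777777777777777777777777777777777777777777877777877777777
220 6666666666666666666666666666666555655556566655466888888888877888888888
222 8888888888888888888888888877655555555455555555445788888888888888888887
224 8888888888888888888887655555555545555555555545565568888888888888888888
226 8888878888888888864455555455555554545555455557777776788888878777888889
228 88888888888888675554555555555555555545555557888778776788888888779aaaaa
230 8888888888888645555555554555555554544555689988888887777888888877aaaaa9
232 888888888887355555545555555455555545679aa99978999888877788888888aa9a99
234 888888888876455555545545545555556799aaaaaaa99999999888777888888899999a
236 888888888864555545444455556689abbbaaa99aaaaaaaa99999988778887889999999
238 888888888735567778888899aaaaaaaaaa9aaaaaaaaaaaaaaa99998876888889a99999
240 888888888755677778888999a9aaa89aaaabbbbbaaaaaaaaaaa9998887688889999999
242 88888888887567788899999aaaaaaaaabbbbbbbbbbbbbaaaaaaa999887778889999999
244 88888888887367788999999aaaaaabbbbbbbbbbbbbbbbb
[... 1188 characters left out ...]
88 -0.4145 -0.1   ]] far bottom [[ 0.4254 -0.5151 -0.1   ]
 [ 0.6745 -0.5151 -0.1   ]]
-0.1 [[ 0.5035 -0.4501 -0.1   ]
 [ 0.4657 -0.45   -0.1   ]
 [ 0.5387 -0.4501 -0.1   ]
 [ 0.5023 -0.4171 -0.1   ]
 [ 0.5049 -0.4877 -0.1   ]]
-0.12 [[ 0.5061 -0.4609 -0.12  ]
 [ 0.4664 -0.4608 -0.12  ]
 [ 0.5432 -0.4609 -0.12  ]
 [ 0.5049 -0.4261 -0.12  ]
 [ 0.5076 -0.5005 -0.12  ]]
-0.14 [[ 0.5088 -0.4717 -0.14  ]
 [ 0.4671 -0.4716 -0.14  ]
 [ 0.5476 -0.4717 -0.14  ]
 [ 0.5074 -0.4352 -0.14  ]
 [ 0.5103 -0.5133 -0.14  ]]
(298, 246) [167 201 185] [ 44  43 201]
(290, 228) [67 81 87] [21 59 87]
(310, 255) [146 180 184] [ 27  53 184]
(255, 246) [111 134 125] [ 42  44 134]
(400, 250) [111 134 126] [ 40  44 134]
```

Request:
drive_tool(
  steps=[
    [-0.038,0.005,0.01,0],
    [-0.038,0.005,0.015,0],
    [-0.038,0.005,0.015,0],
    [-0.038,0.005,0.02,0],
    [-0.036,0.005,0.02,0],
    [0,0,0,0],
    [0,0,0,0],
  ],
)

```text
time: 21.52
tool_pos: [0.4752, -0.5121, 0.019]
ee_rot: [[0.006, 1.0, -0.007], [1.0, -0.006, 0.008], [0.008, -0.007, -1.0]]
force: [-0.1, 1.2, 1.4]
grip_width: 0.0855
gripper_force: 0.0
```

```bash
python3 look.py 17
python3 - <<'E'
from h import *
g=cv2.cvtColor(cv2.imread('pics/w17.png'),cv2.COLOR_BGR2GRAY);g=cv2.blur(g,(3,3))
for r in range(4,150,4):print(r,''.join('%x'%(v>>4) for v in g[r,210:350:2]))
E
```

```text
[ 0.47519821 -0.51212594  0.01898916] [-0.11375233  1.18989776  1.40660022] 0.08553750870609474
4 4444444444444444444434443444444444444444444444444444444444444444444444
8 4444444444444444444444444444444444444444444444444444444444444444444444
12 5555555555555555555555555555555555556666666666666666666666666666666666
16 8888887777777777777888888888888888888888888888888888888888888888888888
20 8888888888888888888888888888888888888888888888888888888888888888888888
24 8888999999999999999999999999999999999999999999999999999999999999999999
28 8899999999999999999999999999999999999999999999999999999999999999988999
32 9999999999999999999999999999999999999999999999999999999999999999999988
36 9999999999999999999999999999999999999999999999999999999999989989999999
40 9999999999999999999999999999999999999999999999999999999999999999999998
44 9999999999999999999999999999999999999999999999999999999999999999999999
48 9999999999999999999999999999999999999999999999999999999999999999999989
52 9999999999999999999999999999999999999999999999999999999999999999999998
56 99999999999999999999999999999999999999999
[... 1044 characters left out ...]
cccccccbbbbaa989aaaaabbbb
116 999999999999999999999999977899aaabbbbbcccccddcccccccbbbbaa999aaaaaaaaa
120 9999999999999999999999999877899aaabbbbccccccccccccccbbbba9998899999999
124 99999999999999999999999999767899aabbbbbbcccccccccccbaa9999999999999999
128 999999999999999999999999999768899aaabbbbbcccccbba999999999999999999999
132 9999999999999999999999999999778899aabbbbbbba99999999999999999999999999
136 999999999999999999999999999986788999aa99999999999999999999999999999999
140 9999999999999999999999999999998889999999999999999999999999999999999999
144 9999999999999999999999999999999999999999999999999999999999999999999999
148 9999999999999999999999999999999999999999999999999999999999999999999999
```

Run:
```python
from h import *
np.set_printoptions(precision=4,suppress=True)
s=sense()
g=cv2.GaussianBlur(cv2.cvtColor(cv2.imread('pics/w17.png'),cv2.COLOR_BGR2GRAY),(3,3),0).astype(float)
L=[];R=[]
for r in range(94,116,1):
    row=g[r]
    c=240+np.argmin(row[240:275]); L.append((c,r))
    c=312+np.argmin(row[312:332]); R.append((c,r))
print([p[0] for p in L],[p[0] for p in R])
for z in (-.117,):
    l=onplane('wrist',L,z,s)[:,:2];q=onplane('wrist',R,z,s)[:,:2]
    for e in(l,q):
        m=np.polyfit(e[:,1],e[:,0],1);print('dx/dy',m,np.std(e[:,0]-np.polyval(m,e[:,1])))
    print(onplane('wrist',[(291,104),(254,90),(312,70),(268,138),(325,121)],z,s))
# same for w16 with its pose (0.4554,-0.3274,0.1072)
g=cv2.GaussianBlur(cv2.cvtColor(cv2.imread('pics/w16.png'),cv2.COLOR_BGR2GRAY),(3,3),0).astype(float)
s2=dict(tool_pos=np.array([.4554,-.3274,.1072]),ee_rot=np.array([[0.003,1,0.0],[1,-.003,0],[0,0,-1.]]))
L=[(262+np.argmin(g[r,262:290]),r) for r in range(238,268)];R=[(312+np.argmin(g[r,312:326]),r) for r in range(228,252)]
print([p[0] for p in L],[p[0] for p in R])
for P in(L,R):
    e=onplane('wrist',P,-.117,s2);m=np.polyfit(e[:,1],e[:,0],1);print('dx/dy',m)
```

```text
[np.int64(255), np.int64(254), np.int64(254), np.int64(255), np.int64(255), np.int64(255), np.int64(255), np.int64(256), np.int64(256), np.int64(256), np.int64(256), np.int64(257), np.int64(257), np.int64(257), np.int64(257), np.int64(258), np.int64(258), np.int64(258), np.int64(259), np.int64(259), np.int64(260), np.int64(260)] [np.int64(323), np.int64(323), np.int64(324), np.int64(324), np.int64(324), np.int64(325), np.int64(325), np.int64(325), np.int64(326), np.int64(326), np.int64(326), np.int64(327), np.int64(327), np.int64(327), np.int64(328), np.int64(328), np.int64(328), np.int64(329), np.int64(329), np.int64(329), np.int64(329), np.int64(329)]
dx/dy [-0.2754  0.3512] 0.00039172714462479936
dx/dy [-0.3833  0.366 ] 0.0003015747286098132
[[ 0.5087 -0.4569 -0.117 ]
 [ 0.4747 -0.4444 -0.117 ]
 [ 0.5266 -0.4273 -0.117 ]
 [ 0.4878 -0.4884 -0.117 ]
 [ 0.541  -0.4725 -0.117 ]]
[np.int64(272), np.int64(272), np.int64(273), np.int64(273), np.int64(273), np.int64(273), np.int64(273), np.int64(274), np.int64(274), np.int64(274), np.int64(275), np.int64(275), np.int64(275), np.int64(275), np.int64(276), np.int64(277), np.int64(277), np.int64(277), np.int64(278), np.int64(278), np.int64(279), np.int64(279), np.int64(279), np.int64(280), np.int64(281), np.int64(281), np.int64(281), np.int64(282), np.int64(282), np.int64(283)] [np.int64(314), np.int64(314), np.int64(315), np.int64(315), np.int64(316), np.int64(316), np.int64(317), np.int64(318), np.int64(318), np.int64(318), np.int64(319), np.int64(319), np.int64(320), np.int64(320), np.int64(320), np.int64(320), np.int64(321), np.int64(321), np.int64(322), np.int64(322), np.int64(323), np.int64(323), np.int64(323), np.int64(324)]
dx/dy [-0.3515  0.3149]
dx/dy [-0.4362  0.3388]
```

Request:
drive_tool(
  steps=[
    [0,0,0,-0.107],
    [0,0,0,-0.106],
    [0,0,0,-0.106],
    [0,0.025,0,0],
    [0,0.024,0,0],
    [0,0,0,0],
    [0,0,0,0],
  ],
  grip=0.0,
)

```text
time: 22.2
tool_pos: [0.5273, -0.4961, 0.0287]
ee_rot: [[-0.315, 0.949, 0.003], [0.949, 0.315, -0.003], [-0.003, 0.002, -1.0]]
force: [0.1, -0.6, 0.8]
grip_width: 0.0006
gripper_force: 0.0
```

Request:
drive_tool(
  steps=[
    [0,0,0.03,0],
    [0,0,0.03,0],
    [0,0,0.03,0],
    [0,0,0.03,0],
    [0,0,0.02,0],
    [0,0,0.015,0],
    [0,0,0,0],
    [0,0,0,0],
  ],
)

```text
time: 22.87
tool_pos: [0.5244, -0.4975, -0.1287]
ee_rot: [[-0.311, 0.951, -0.0], [0.951, 0.311, 0.0], [0.0, -0.0, -1.0]]
force: [-0.6, 0.4, 0.1]
grip_width: 0.0003
gripper_force: 0.0
```

Request:
drive_tool(
  steps=[
    [0,0,0.012,0],
    [0,0,0,0],
    [0.008,0,0,0],
    [0.008,0,0,0],
    [0.008,0,0,0],
  ],
)

```text
time: 23.28
tool_pos: [0.5184, -0.476, -0.1397]
ee_rot: [[-0.31, 0.951, 0.002], [0.951, 0.31, -0.002], [-0.003, 0.001, -1.0]]
force: [0.7, -0.8, 1.4]
grip_width: 0.0
gripper_force: 0.4
```

Request:
drive_tool(
  steps=[
    [0.01,0,0,0],
    [0.01,0,0,0],
    [0,0,0,0],
  ],
)

```text
time: 23.53
tool_pos: [0.5112, -0.4546, -0.1401]
ee_rot: [[-0.312, 0.95, -0.0], [0.95, 0.312, 0.001], [0.001, 0.0, -1.0]]
force: [-0.6, 0.3, 0.3]
grip_width: -0.0002
gripper_force: 0.0
```

```bash
python3 look.py 18
python3 - <<'E'
from h import *
g=cv2.cvtColor(cv2.imread('pics/w18.png'),cv2.COLOR_BGR2GRAY);g=cv2.blur(g,(3,3))
for r in range(60,330,7):print(r,''.join('%x'%(v>>4) for v in g[r,150:370:4]))
E
```

```text
[ 0.51115925 -0.45456331 -0.14013852] [-0.58543987  0.31454316  0.34424831] -0.00019077078488010984
60 7776777776655443333333333333333333333333333333322222222
67 7777777777777666554443333333333333333333333333333333222
74 7777777777777777776666554333333333333333333333333333333
81 7777777777777777777777776665543333333333333333333333333
88 7777777777777777777777777777766665443333333333333333333
95 7777777777777777777777777777777777666654433333333333333
102 7777777777777777777777777777777777777776666544333333333
109 7777777777777777777777777777777777777777777766665543333
116 7777777777777777777777777777777777777777777777777666655
123 7777777777777777777777777777777777777777777777777777776
130 7777777777777777777777777777777777777777777777777777777
137 7777777777777777777777777777777777777777777777777777777
144 7777777777777777777777666655555677777777777777777777777
151 7777777777777777657676666777666654577777777777777777777
158 7777777777777555555777888888877776657777777777777777777
165 7777777777645555566678999999988887765777777777777777777
172 777777777655555666667999999999888877657777
[... 633 characters left out ...]
6666666666777666545666677999899999999999
256 7777777777655666666666666531333111177778998899999999999
263 7777777777755666666532133311333211167777998899999999999
270 7777777777755555554111133311333211137777778878999999998
277 7777777777777777773111233311333211117777777777777888788
284 7777777777777777771111124511452111117777777777777888888
291 7777777667777777711111111211211111111677777777677777777
298 7773111111167763111111111111111111111126777111111127777
305 4111111111111111111111111111111111111111111111111111137
312 1111111111111111111111111111111111111111111111111111111
319 1111111111111111111111111111111111111111111111111111111
326 1111111111111111111111111111111111111111111111111111111
```

Request:
drive_tool(
  steps=[
    [-0.008,0,0,0],
    [-0.004,0,-0.03,0],
    [-0.01,0,-0.035,0],
    [-0.01,0,-0.035,0],
    [-0.01,0,-0.035,0],
    [0,0,-0.025,0],
    [0,0,0,0],
    [0,0,0,0],
  ],
  grip=0.0854,
)

```text
time: 24.3
tool_pos: [0.5261, -0.4985, 0.0225]
ee_rot: [[-0.31, 0.951, 0.005], [0.951, 0.31, -0.005], [-0.006, 0.003, -1.0]]
force: [-0.7, 0.3, -0.5]
grip_width: 0.0851
gripper_force: 0.0
```

```bash
python3 look.py 19
python3 - <<'E'
from h import *
g=cv2.cvtColor(cv2.imread('pics/w19.png'),cv2.COLOR_BGR2GRAY);g=cv2.blur(g,(3,3))
for r in range(4,200,4):print(r,''.join('%x'%(v>>4) for v in g[r,190:340:2]))
E
```

```text
[ 0.52607727 -0.49848096  0.0224699 ] [-0.74324882  0.29388616 -0.49814454] 0.08513755230284248
4 788888877765544444443433333343343333434343333343434443334433333333333333333
8 888888877887776666667655444334443334433333444333333433344433333434333333333
12 8888888888889abbbba999aabbb974443333343444444434333433443334344334433443433
16 8888888889abb8655544444445579bb74443344433334444333433444343444334443444433
20 88888889bb965555555566555444457ab965444434344333444333444333444344343444433
24 888888ab9655556667788888887654446ab8776655444433433333343333443443333444433
28 88888ab8555566788888888888888765458c978877776554444333433333334444443344444
32 8888ab755566788888888888888888876558c98888888877766554444433343443344434333
36 8889b95556788888888888888888888887559b9888888888888777766544444443444444343
40 888ab75567888888888888888888888888756b9888888888888888888777765544444433443
44 889ba655678888888888888888888888888659b988888888888888888888888777665544443
48 888aa655788888888888888888888888888658b788888888888888888888888888887777665
52 888ba655788888888888888888888888888659b8888888888888888
[... 2189 characters left out ...]
888888888888888888888888888888888888898888888888888889888888
168 888888888888888888888888888888888888888888888888888888889888889888888888888
172 788888888888888888888888888888888888888888888888888888888888888888888888888
176 566677778888888888888888888888888888888888888888888888888888888888888888888
180 555555566677778888888888888888888888888888888888888888888888888888888888888
184 454555555555556667778888888888888888888888888888888888888888888888888888888
188 555555555555555555555667778888888888888888888888888888888888888888888888888
192 544555555555555555555555555666777888888888888888888888888888888888888888888
196 555555555555555555555555555555555566777788888888888888888888888888888888888
```

The tip worked: the wrist image shows the pot's rim as a full bright ring centred at about (231.5,48). The pot is standing mouth up on the sink floor.

Run:
```python
from h import *
np.set_printoptions(precision=4,suppress=True)
s=sense();R=np.array(s['ee_rot'])
for z in(-.101,):
    P=onplane('wrist',[(231.5,48),(197,48),(266,48),(231,12),(231,84)],z,s);print(P)
    c=P[1:3].mean(0)*.5+P[3:5].mean(0)*.5;print(c,'shift in tool',R.T@(c-s['tool_pos']), np.linalg.norm(P[1]-P[2]))
```

```text
[[ 0.4722 -0.4056 -0.101 ]
 [ 0.4455 -0.4144 -0.101 ]
 [ 0.4989 -0.3969 -0.101 ]
 [ 0.4642 -0.3805 -0.101 ]
 [ 0.4799 -0.4327 -0.101 ]]
[ 0.4722 -0.4061 -0.101 ] shift in tool [ 0.1011 -0.0211  0.1192] 0.056200932408499805
```

Request:
drive_tool(
  steps=[
    [0,0,0,0.107],
    [0,0,0,0.106],
    [0,0,0,0.106],
    [0.03,-0.02,0,0],
    [0.03,-0.02,0,0],
    [0.02,-0.012,0,0],
    [0,0,0,0],
    [0,0,0,0],
  ],
  grip=0.0,
)

```text
time: 25.07
tool_pos: [0.4706, -0.4135, 0.0169]
ee_rot: [[0.002, 1.0, -0.004], [1.0, -0.002, 0.003], [0.003, -0.004, -1.0]]
force: [0.1, -0.7, 0.8]
grip_width: 0.0002
gripper_force: 0.0
```

Request:
drive_tool(
  steps=[
    [-0.004,0.002,0.03,0],
    [0,0,0.03,0],
    [0,0,0.03,0],
    [0,0,0.03,0],
    [0,0,0.015,0],
    [0,0,0,0],
    [0,0,0,0],
  ],
)

```text
time: 25.65
tool_pos: [0.4744, -0.4199, -0.1182]
ee_rot: [[0.003, 1.0, -0.002], [1.0, -0.003, 0.001], [0.001, -0.002, -1.0]]
force: [-0.0, -0.6, 0.9]
grip_width: 0.0
gripper_force: 0.0
```

Request:
drive_tool(
  steps=[
    [0,0,0.01,0],
    [0,0,0.01,0],
    [0,0,0.01,0],
    [0,0,0,0],
    [0,0,0,0],
  ],
)

```text
time: 26.07
tool_pos: [0.4771, -0.4201, -0.1469]
ee_rot: [[0.002, 1.0, 0.004], [1.0, -0.002, -0.001], [-0.001, 0.004, -1.0]]
force: [7.4, -0.4, -1.7]
grip_width: -0.0001
gripper_force: 0.0
```

```bash
python3 look.py 20; python3 asc.py w20 120 300 150 370 4
```

```text
[ 0.47710452 -0.42010241 -0.14691935] [ 7.38882423 -0.39983884 -1.74454034] -6.711894058962931e-05
120 6555555555555555555555565555555555555555555555566555555
128 5655555555555555555555566555555555555555555555555555655
136 6555555555555555555555666555555555555555555555566565566
144 6665555555555555555565566555555555555555555555555565655
152 6665655555555555555555566656555555555555555555555665555
160 6665555655555555556655556556555555555555555555555665555
168 6666656555655556655666665555555555555555555555555666565
176 6666666666555655655555555555555555555555555555555655566
184 6666666666666656556555555555555555555555555555555566666
192 6666666666666666655555555555555555555555555555565666666
200 6666666666666666655555555555555555555555555555556665666
208 6666666666666666555555555555555555555555555555566666666
216 6666666666666655555555555555555555555555555666666666666
224 6666666666666655555555555555555555555656556566666666666
232 6666666666666665655555555555555665565656556666666666666
240 6666666666666665665566655555566555665666666666666666666
248 6666666666666666666655565656666665566666666666666666666
256 6666666666666666666665666666656656666666666666666666666
264 6666666666666666666666666666666666666666666666666666666
272 6666666666666666666666666666666666666666666666666666666
280 6666666666666666666666666666666666666666666666666666666
288 6666666666666666666666666666666666666666666666666666666
296 6666666666666666666666666666666666666666666666666666666
```

Request:
drive_tool(
  steps=[
    [0,0.002,0.005,0],
    [0,0.002,0.005,0],
    [0,0,0.004,0],
    [0,0,0,0],
    [0,0,0,0],
  ],
)

```text
time: 26.58
tool_pos: [0.4772, -0.419, -0.1613]
ee_rot: [[0.003, 1.0, -0.002], [1.0, -0.003, 0.001], [0.001, -0.002, -1.0]]
force: [0.1, -0.8, -0.8]
grip_width: 0.0003
gripper_force: 0.0
```

Request:
drive_tool(
  steps=[
    [-0.004,0.004,0.0,0],
    [-0.005,0.006,0,0],
    [-0.006,0.006,0,0],
    [-0.006,0.006,0,0],
    [-0.006,0.006,0,0],
    [-0.006,0.006,0,0],
    [-0.006,0.006,0,0],
    [-0.004,0.004,0,0],
    [0,0,0,0],
  ],
)

```text
time: 27.33
tool_pos: [0.5234, -0.4642, -0.1599]
ee_rot: [[0.003, 1.0, 0.001], [1.0, -0.003, -0.001], [-0.001, 0.001, -1.0]]
force: [0.0, -0.2, -0.1]
grip_width: 0.0004
gripper_force: 0.0
```

Request:
drive_tool(
  steps=[
    [0,0,-0.035,0],
    [0,0,-0.035,0],
    [0,0,-0.035,0],
    [0,0,-0.035,0],
    [0,0,-0.035,0],
    [0,0,0,0],
    [0,0,0,0],
  ],
)

```text
time: 27.92
tool_pos: [0.5245, -0.4649, 0.0193]
ee_rot: [[0.003, 1.0, 0.006], [1.0, -0.003, -0.005], [-0.005, 0.006, -1.0]]
force: [-0.4, 0.4, -2.0]
grip_width: -0.0001
gripper_force: 0.0
```

```bash
python3 look.py 21; python3 asc.py w21 0 250 170 350 3
```

```text
[ 0.5245267  -0.46490551  0.01933392] [-0.4239622   0.36134668 -1.98770737] -0.00011338091730914903
0 888888888888888888888888888888888888888888888888888888888888
6 888888888888888888888888888888888888888888888888888888888888
12 888888888888888888888888888888888888888888888888888888888888
18 888888888888888888888888888888888888888888888888888888888888
24 888888888888888888888888888888888888888888888888888888888888
30 888888888888888888888888888888888888888888888888888888888888
36 888888888888888888888888888888888888888888888888888888888888
42 888888888888888888888888888888888888888888888888888888888888
48 444444444444444444444444444444433344444444444444444444433333
54 444444444444444444444444444444444444444444444444444444444444
60 444444444444444444444444444444444444444444344444444444444444
66 444444444444455555555555555555555555555555555555555555555556
72 888888888888888888888888888888888888888888888888888888888888
78 999999999999999999999999999999999999999999999999999999999999
84 999999999999999999999999999999999999999999999999999999999999
90 999999999999999999999999999999999999999
[... 1010 characters left out ...]
99999999999987777777777899999999999999999999999999
192 999999999999999999999999999999999999999999999999999999999999
198 999999999999999999999999999999999999999999999999999999999999
204 999999999999999999999999999999999999999999999999999999999999
210 999999999999999999999999999999999999999999999999999999999999
216 999999999999999999999999999999999999999999999999999999999999
222 888777777777877777777778777777777777777777777777777777777777
228 555555555555555555555555555555555555555555555555555555555555
234 555555555555555555555555555555555555555555555555555555555555
240 555555555555555555555555444422344445555555555555555555555555
246 555555555555555555555555444411244455555555555555555555555555
```

Request:
drive_tool(
  steps=[
    [0.008,-0.005,0,0],
    [0,0,0,0],
    [0,0,0,0],
    [0,0,0,0],
    [0,0,0,0],
    [0,0,0.035,0],
    [0,0,0.035,0],
    [0,0,0.035,0],
    [0,0,0.035,0],
    [0,0,0.035,0],
    [0,0,0.02,0],
    [0,0,0,0],
  ],
  grip=0.0854,
)

```text
time: 29.02
tool_pos: [0.5127, -0.4508, -0.1871]
ee_rot: [[0.003, 1.0, -0.009], [1.0, -0.003, 0.008], [0.008, -0.009, -1.0]]
force: [-0.3, 0.3, -0.9]
grip_width: 0.0853
gripper_force: 0.0
```

Request:
drive_tool(
  steps=[
    [0,0,0,0],
    [0,0,0,0],
    [0,0,0,0],
    [0,0,0,0],
    [0,0,0,0],
    [0,0,0,0],
  ],
  grip=0.045,
)

```text
time: 29.52
tool_pos: [0.5197, -0.4569, -0.1771]
ee_rot: [[0.003, 1.0, 0.004], [1.0, -0.003, -0.004], [-0.004, 0.004, -1.0]]
force: [0.4, -0.6, 6.6]
grip_width: 0.0564
gripper_force: 64.2
```

Request:
drive_tool(
  steps=[
    [0,0,-0.02,0],
    [0,0,-0.03,0],
    [0,0,-0.03,0],
    [0,0,-0.03,0],
    [0,0,-0.03,0],
    [0,0,-0.03,0],
    [0,0,-0.03,0],
    [0,0,-0.03,0],
    [0,0,0,0],
  ],
)

```text
time: 30.27
tool_pos: [0.5207, -0.4579, 0.0583]
ee_rot: [[0.003, 1.0, 0.009], [1.0, -0.003, -0.008], [-0.008, 0.009, -1.0]]
force: [0.9, -1.5, -0.6]
grip_width: 0.0565
gripper_force: 64.3
```

Request:
drive_tool(
  steps=[
    [0.034,-0.014,0,0],
    [0.034,-0.014,0,0],
    [0.034,-0.014,0,0],
    [0.034,-0.014,0,0],
    [0.031,-0.014,0,0],
    [0,0,0,0],
    [0,0,0.025,0],
    [0,0,0.025,0],
    [0,0,0,0],
    [0,0,0,0],
  ],
)

```text
time: 31.1
tool_pos: [0.4458, -0.2864, -0.0017]
ee_rot: [[0.003, 1.0, -0.004], [1.0, -0.003, 0.003], [0.003, -0.004, -1.0]]
force: [0.3, -0.0, -1.7]
grip_width: 0.0564
gripper_force: 64.6
```

Request:
drive_tool(
  steps=[
    [0,0,0.004,0],
    [0,0,0.004,0],
    [0,0,0,0],
  ],
)

```text
time: 31.35
tool_pos: [0.4482, -0.288, -0.0079]
ee_rot: [[0.003, 1.0, 0.001], [1.0, -0.003, -0.0], [-0.0, 0.001, -1.0]]
force: [0.2, -0.1, -3.0]
grip_width: 0.0564
gripper_force: 64.6
```

Request:
drive_tool(
  steps=[
    [0,0,0.003,0],
    [0,0,0.003,0],
    [0,0,0,0],
  ],
)

```text
time: 31.6
tool_pos: [0.4476, -0.2876, -0.0145]
ee_rot: [[0.003, 1.0, -0.0], [1.0, -0.003, 0.0], [0.0, -0.0, -1.0]]
force: [-0.5, -0.6, -2.4]
grip_width: 0.0562
gripper_force: 64.6
```

Request:
drive_tool(
  steps=[
    [0,0,0.003,0],
    [0,0,0.003,0],
    [0,0,0,0],
  ],
)

```text
time: 31.85
tool_pos: [0.4474, -0.2873, -0.0208]
ee_rot: [[0.003, 1.0, -0.001], [1.0, -0.003, 0.001], [0.001, -0.001, -1.0]]
force: [-0.3, -0.4, -1.6]
grip_width: 0.0563
gripper_force: 64.6
```

Request:
drive_tool(
  steps=[
    [0,0,0.003,0],
    [0,0,0,0],
  ],
)

```text
time: 32.02
tool_pos: [0.4476, -0.2874, -0.0237]
ee_rot: [[0.003, 1.0, -0.001], [1.0, -0.003, 0.0], [0.0, -0.001, -1.0]]
force: [0.1, 0.5, -3.2]
grip_width: 0.0563
gripper_force: 64.6
```

Request:
drive_tool(
  steps=[
    [0,0,0.003,0],
    [0,0,0,0],
  ],
)

```text
time: 32.18
tool_pos: [0.4476, -0.2874, -0.0267]
ee_rot: [[0.003, 1.0, -0.001], [1.0, -0.003, 0.0], [0.0, -0.001, -1.0]]
force: [1.2, 0.2, -2.7]
grip_width: 0.0565
gripper_force: 64.6
```

Request:
drive_tool(
  steps=[
    [0,0,0.003,0],
    [0,0,0,0],
  ],
)

```text
time: 32.35
tool_pos: [0.4476, -0.2874, -0.0297]
ee_rot: [[0.003, 1.0, -0.001], [1.0, -0.003, 0.0], [0.0, -0.001, -1.0]]
force: [-0.0, 0.1, -1.9]
grip_width: 0.0564
gripper_force: 64.6
```

Request:
drive_tool(
  steps=[
    [0,0,0.002,0],
    [0,0,0,0],
  ],
)

```text
time: 32.52
tool_pos: [0.4477, -0.2875, -0.0315]
ee_rot: [[0.003, 1.0, -0.0], [1.0, -0.003, 0.0], [0.0, -0.0, -1.0]]
force: [0.1, 0.2, -2.1]
grip_width: 0.0569
gripper_force: 64.6
```

Request:
drive_tool(
  steps=[
    [0,0,0.002,0],
    [0,0,0,0],
  ],
)

```text
time: 32.68
tool_pos: [0.4481, -0.2877, -0.033]
ee_rot: [[0.003, 1.0, 0.0], [1.0, -0.003, -0.0], [-0.0, 0.0, -1.0]]
force: [0.5, -0.1, -0.3]
grip_width: 0.0564
gripper_force: 64.7
```

Request:
drive_tool(
  steps=[
    [0,0,0.002,0],
    [0,0,0,0],
  ],
)

```text
time: 32.85
tool_pos: [0.4481, -0.2878, -0.0332]
ee_rot: [[0.003, 1.0, 0.001], [1.0, -0.003, -0.001], [-0.001, 0.001, -1.0]]
force: [-4.6, 3.5, 12.0]
grip_width: 0.0566
gripper_force: 65.8
```

Request:
drive_tool(
  steps=[
    [0,0,-0.002,0],
    [0,0,0,0],
    [0,0,0,0],
  ],
)

```text
time: 33.1
tool_pos: [0.4481, -0.2877, -0.033]
ee_rot: [[0.003, 1.0, 0.001], [1.0, -0.003, -0.0], [-0.0, 0.001, -1.0]]
force: [-0.5, -0.1, 1.6]
grip_width: 0.0565
gripper_force: 64.7
```

Request:
drive_tool(
  steps=[
    [0,0,0,0],
    [0,0,0,0],
    [0,0,0,0],
    [0,0,0,0],
    [0,0,0,0],
  ],
  grip=0.0854,
)

```text
time: 33.52
tool_pos: [0.4479, -0.2876, -0.0333]
ee_rot: [[0.003, 1.0, -0.0], [1.0, -0.003, 0.0], [0.0, -0.0, -1.0]]
force: [-0.5, -0.4, -0.2]
grip_width: 0.0855
gripper_force: 0.0
```

Request:
drive_tool(
  steps=[
    [0,0,-0.03,0],
    [0,0,-0.035,0],
    [0,0,-0.035,0],
    [0,0,-0.035,0],
    [0,0,-0.035,0],
    [0,0,0,0],
    [0,0,0,0],
  ],
)

```text
time: 34.1
tool_pos: [0.4497, -0.2888, 0.1396]
ee_rot: [[0.003, 1.0, 0.005], [1.0, -0.003, -0.003], [-0.003, 0.005, -1.0]]
force: [-0.8, 0.3, -0.3]
grip_width: 0.0851
gripper_force: 0.0
```

```bash
python3 look.py 22; python3 asc.py w22 100 270 190 330 2
```

```text
[ 0.44969937 -0.2888119   0.13961484] [-0.78774433  0.25128105 -0.30673975] 0.08509821977236731
100 7777777777777787887888777777777778777777777777753222323345555665554323
104 7777777777877888877787887877777777787777777777777776432323233223334577
108 7777777777778877787777788777877778777777777777777777777777666677777777
112 7777777788778888888777777778877777777777777777777777777777777777777777
116 7777777777888887888877887888887787777777777777777777777777777777777777
120 7778877778888878787778788888878877887777877778777777777777777777777777
124 7888787877878788888888878777778788888877777777777777777777777777777777
128 5445677787778878888778788877877877788887777777777777777777777777777777
132 5544444677777887777778777555555655556777877777777777777777777777777777
136 5455454467778888877776644555555555555555677777777777777777777777777777
140 44445444445664454444445556799abbbbbaa876555677777777777777777777777777
144 45444444444444444444558aba99abbbbbbbaaabb97557777777777777777777777777
148 4444444444444444444567677777779bbbbbbbbbbaab86677777777777777777777777
152 4444444444444444456656777
[... 1520 characters left out ...]
7777777777777777777777777
236 7755444444444446777777777777777777777666666667666666677777777777777777
240 777777655444457777777777478888888788888888888888888877887887788888aa99
244 77777777777777777777777757888888878888888888888878887878878888887899aa
248 777777777777777877777775478888887888888888888778877888878778888889999a
252 7777777777777777743444444788888877888887887888877888887878888888889999
256 7777777777777777753444444788888888888887887878888878788878888888877888
260 7777777787887777753444444688888787888888888878877878888888888888888888
264 7777777777777777763444444688888888878778788878787778888888888888888888
268 7777777777777777762444444688878888888887888878788888888888888888888888
```

Run:
```python
from h import *
np.set_printoptions(precision=4,suppress=True)
s=sense()
print('pot',onplane('wrist',[(253.5,172)],.046,s))
P=onplane('top',[(219.6,209),(218,234.2),(203.4,207.4),(201.4,233.4),(145,217)],.015);print(P)
m=(P[0]+P[1])[:2]/2; piv=P[4][:2]; d=m-piv; print(np.linalg.norm(d)); d/=np.linalg.norm(d); print('dir',d,'origin',m-.126*d)
```

```text
pot [[ 0.4441 -0.2826  0.046 ]]
[[ 0.5003 -0.0971  0.015 ]
 [ 0.4224 -0.0922  0.015 ]
 [ 0.5056 -0.0467  0.015 ]
 [ 0.4253 -0.041   0.015 ]
 [ 0.4771  0.1349  0.015 ]]
0.2301581908540582
dir [-0.0686 -0.9976] origin [0.47  0.031]
```

Request:
drive_tool(
  steps=[
    [0.038,0.002,0,0],
    [0.038,0.002,0,0],
    [0.038,0.002,0,0],
    [0.038,0.002,0,0],
    [0.038,0.002,0,0],
    [0.038,0.002,0,0],
    [0.038,0.002,0,0],
    [0.034,0,0,0],
    [0,0,0,0],
    [0,0,0,0],
  ],
)

```text
time: 35.03
tool_pos: [0.4612, 0.0139, 0.135]
ee_rot: [[-0.001, 1.0, -0.004], [1.0, 0.001, -0.0], [-0.0, -0.004, -1.0]]
force: [0.3, -0.5, 0.6]
grip_width: 0.0853
gripper_force: 0.0
```

```bash
python3 look.py 23
python3 - <<'E'
from h import *
w=cv2.imread('pics/w23.png');h=cv2.cvtColor(w,cv2.COLOR_BGR2HSV)
r=cv2.inRange(h,(0,130,60),(7,255,255))|cv2.inRange(h,(172,130,60),(180,255,255))
n,l,st,c=cv2.connectedComponentsWithStats(r)
for i in range(1,n):
    if st[i,4]>20:print(st[i],c[i])
E
python3 asc.py w23 0 384 60 460 6
```

```text
[0.46123852 0.0138713  0.13497898] [ 0.30435072 -0.53202347  0.62312977] 0.0852666089431428
[212 225  11  46 267] [217.20224719 248.80898876]
[295 230  15  46 328] [302.45426829 253.55487805]
0 11222222222223343677777777777777779a8897777777777777777777777777777
12 6666653222222222467777777777777777877758777777777777777777777777777
24 6666666666643222467777777777777777877778777777777777777777777777777
36 6666666666666666667777777777777777679977777777777777777777777777777
48 55555555555555555477777777777777777b7997777777778777777777777777777
60 3333444444555555547777777777777776ba69b7777777788777777777777777777
72 333333333333334554677777777777776ba775b9777778877777777777777777777
84 33333333333333355567777777777777aa77768b877788877777777777777777777
96 3323333333333335555777777777776aa777775ba78888877777777777777777777
108 3332333333333333334777777777779a77777777b88777777777777777777777777
120 333233333333323333377777777776b877777775b97777777777777777777777777
132 333333333333323333377777777777b777777785b87777777777777777777777777
144 3333333333333245554555666644469467777776b877777777
[... 685 characters left out ...]
1266667777765777777777775367777777611444479855555699
276 6666666663134211166657777777777777777777677777777411134215555678888
288 666666652244111115663777777777777777777777777777731111343125789abba
300 66666631244111112663367777777777777777777777777776111112441168abccb
312 6664211125411111664336777777777777777777777777777751111154111148aa6
324 6411111111111115653335777777777777887777777777777784111211111211254
336 1111111111111123333334777777777787322222237777777877311111111111111
348 1111111111111157766667777777777775222222225777788777311111111111111
360 1111111111111113777777777777777776233333333777877771111111111111111
372 1111111111111111167777721111111122111111111577777511111111111211111
```

Run:
```python
from h import *
np.set_printoptions(precision=4,suppress=True)
s=sense()
P=onplane('wrist',[(217.2,248.8),(302.5,253.6),(276,22)],.014,s);print(P)
m=(P[0]+P[1])[:2]/2
# direction as bisector of arms: near-base arm points at rows 60..., use perpendicular of tip line
t=(P[1]-P[0])[:2];t/=np.linalg.norm(t);d=np.array([t[1],-t[0]]);print('perp dir',d,'tip gap',np.linalg.norm((P[1]-P[0])[:2]),'origin',m-.1*d)
d2=m-P[2][:2];print(np.linalg.norm(d2));d2/=np.linalg.norm(d2);print('dir2',d2,'origin',m-.1*d2)
```

```text
[[ 0.4214 -0.0721  0.014 ]
 [ 0.5065 -0.0776  0.014 ]
 [ 0.4766  0.1326  0.014 ]]
perp dir [-0.0638 -0.998 ] tip gap 0.08524007852272152 origin [0.4703 0.025 ]
0.20776883294900253
dir2 [-0.061  -0.9981] origin [0.47  0.025]
```

Request:
drive_tool(
  steps=[
    [0.012,0.009,0.0,0.063],
    [0,0,0.035,0],
    [0,0,0.035,0],
    [0,0,0.035,0],
    [0,0,0.03,0],
    [0,0,0.02,0],
    [0,0,0,0],
    [0,0,0,0],
    [0,0,0,0],
  ],
)

```text
time: 35.88
tool_pos: [0.4728, 0.0233, -0.0173]
ee_rot: [[0.068, 0.998, 0.001], [0.998, -0.068, -0.0], [0.0, 0.001, -1.0]]
force: [0.2, 0.3, 0.4]
grip_width: 0.0856
gripper_force: 0.0
```

```bash
python3 look.py 24; python3 asc.py w24 100 340 130 390 4
```

```text
[ 0.47279636  0.02330187 -0.01728929] [0.17428033 0.25289074 0.37894048] 0.08556937762273441
100 777777777777777777767aabb967777777449bbba777777777777777777777777
108 777777777777777777779abba677777777755aabb977777777777777777777777
116 77777777777777777778aaba77777777777756abbb87777777777777777777777
124 7777777777777777777aaaa8777777777777647abba8777777777777777777777
132 777777777777777777aaaa967777777777777649aaaa777777777777777777777
140 777777777777777779aaa96777777777777777659aaa977777777777777777777
148 77777777777777777aaaa77777777777777777745aaaa87777777777777777777
156 7777777777777777aaaa8777777777777777777746aaaa7777777777777777777
164 7777777777777779aaa867777777777777777777747aaaa777777777777777777
172 777777777777768a9998677777777777777777777459aaa977777777777777777
180 77777777776766899a78677777777777777777777556aaa977777777777777777
188 77777777777766899976444444444555545677777556aaa967777777777777777
196 77777776544444899975444444444444444467777556aaa967777777777777777
204 44444444444444688855444444444444444445777556aaa967777777777777777
212 44444444444444555555444
[... 392 characters left out ...]

260 44443113444444455555444444444444444444444445555534444444411244477
268 34421112444444455555444444444444444444444445555567765444411114442
276 44211111444444455554444444444444444444444645555567777777411111344
284 41111111444444555554444444444444444444446764555567777777311111134
292 11110111444444555544444444444444444444457764555567777777311111112
300 11111112444444555544444444444444444444467776699987777777611111111
308 11111124444444555544444444444444444444467776489997777777751111111
316 01111144444445555444444444444444444444577777579997777777774111111
324 11111444444445555444444444444444444446777777659998777777777411111
332 11113444444445554444444444444444446677777777757999777777777731112
```

Request:
drive_tool(
  steps=[
    [0,0,0.01,0],
    [0,0,0.009,0],
    [0,0,0,0],
    [0,0,0,0],
  ],
)

```text
time: 36.32
tool_pos: [0.4716, 0.0243, -0.037]
ee_rot: [[0.066, 0.998, -0.0], [0.998, -0.066, -0.0], [-0.0, -0.0, -1.0]]
force: [-0.3, 0.0, 0.2]
grip_width: 0.0855
gripper_force: 0.0
```

Request:
drive_tool(
  steps=[
    [0,0,0,0],
    [0,0,0,0],
    [0,0,0,0],
    [0,0,0,0],
    [0,0,0,0],
  ],
  grip=0.053,
)

```text
time: 36.73
tool_pos: [0.4736, 0.0243, -0.0356]
ee_rot: [[0.066, 0.998, 0.004], [0.998, -0.066, -0.0], [-0.0, 0.004, -1.0]]
force: [-1.4, -0.0, 6.8]
grip_width: 0.0532
gripper_force: 7.4
```

Request:
drive_tool(
  steps=[
    [0,0,-0.01,0],
    [0,0,-0.02,0],
    [0,0,-0.03,0],
    [0,0,-0.03,0],
    [0,0,-0.01,0],
    [0,0,0,0],
    [0,0,0,0],
    [0,0,0,0],
  ],
)

```text
time: 37.4
tool_pos: [0.4707, 0.0243, 0.0618]
ee_rot: [[0.066, 0.998, -0.002], [0.998, -0.066, -0.0], [-0.0, -0.002, -1.0]]
force: [-0.9, -0.8, -1.2]
grip_width: 0.0532
gripper_force: 5.2
```

```bash
cat > egg.py <<'E'
from h import *
np.set_printoptions(precision=4,suppress=True)
s=sense();print(s['tool_pos'],s['grip_width'],s['gripper_force'])
def red(im):
    h=cv2.cvtColor(im,cv2.COLOR_BGR2HSV);return cv2.inRange(h,(0,150,60),(5,255,255))|cv2.inRange(h,(170,130,60),(180,255,255))
def brown(im):
    h=cv2.cvtColor(im,cv2.COLOR_BGR2HSV);return cv2.inRange(h,(6,110,60),(14,190,255))
def cc(m,a):
    n,l,st,c=cv2.connectedComponentsWithStats(m);return [(st[i].tolist(),c[i].round(1)) for i in range(1,n) if st[i,4]>a]
def show():
    for n,z in(('top',0),('wrist',0),('side',0)):
        im=get_image(n);cv2.imwrite(f'pics/e_{n}_{s["time"]:.1f}.png',im)
        print(n,'red',cc(red(im),8),'brown',[b for b in cc(brown(im),40) if b[0][4]<6000][:6])
if __name__=='__main__':show()
E
python3 egg.py
python3 - <<'E'
from h import *
im=cv2.imread('pics/top0.png');h=cv2.cvtColor(im,cv2.COLOR_BGR2HSV)
print(h[169,191],h[165,189],h[173,193],h[169,216])
m=cv2.inRange(h[155:185,178:204],(0,110,50),(16,255,255));M=cv2.moments(m,True);c=(178+M['m10']/M['m00'],155+M['m01']/M['m00']);print(M['m00'],c,onplane('top',[c],.055))
E
```

```text
[0.4707 0.0243 0.0618] 0.053180378205921204 5.1564692705869675
top red [] brown [([185, 163, 12, 11, 95], array([190.1, 168. ]))]
wrist red [] brown [([459, 214, 53, 74, 2616], array([489.9, 249. ]))]
side red [([205, 174, 10, 9, 45], array([210.1, 177.2])), ([191, 179, 10, 8, 50], array([195.5, 182.9]))] brown [([221, 172, 11, 13, 106], array([226.4, 178.1]))]
[ 12 115 184] [ 13 107 203] [ 12  92 111] [ 26  50 213]
94.0 (190.13829787234042, 167.9255319148936) [[ 0.62341651 -0.00988433  0.055     ]]
```

Run:
```python
from h import *
np.set_printoptions(precision=4,suppress=True)
def tri(a,b):
    (o1,d1),(o2,d2)=a,b;d1=d1[0]/np.linalg.norm(d1[0]);d2=d2[0]/np.linalg.norm(d2[0])
    A=np.c_[d1,-d2];t=np.linalg.lstsq(A,o2-o1,rcond=None)[0];p,q=o1+t[0]*d1,o2+t[1]*d2;return (p+q)/2,np.linalg.norm(p-q)
print('egg',tri(ray('top',[(190.1,168)]),ray('side',[(226.4,178.1)])), onplane('side',[(226.4,178.1)],.055))
print('tips side',onplane('side',[(202.8,180.05)],.1085),onplane('side',[(210.1,177.2),(195.5,182.9)],.1085))
t=cv2.imread('pics/e_top_37.4.png');h=cv2.cvtColor(t,cv2.COLOR_BGR2HSV)
for r in range(200,245,1):
    x=[c for c in range(185,240) if (h[r,c,0]<8 or h[r,c,0]>170) and h[r,c,1]>70]
    if x:print(r,min(x),max(x),len(x),end='; ')
```

```text
egg (array([ 0.6233, -0.0089,  0.0517]), np.float64(0.0013156912537944827)) [[ 0.6173 -0.0145  0.055 ]]
tips side [[ 0.4648 -0.0676  0.1085]] [[ 0.4975 -0.0662  0.1085]
 [ 0.4332 -0.0688  0.1085]]
205 204 208 4; 206 200 210 11; 207 200 213 11; 208 210 215 6; 209 214 216 3; 228 198 215 6; 229 198 215 13; 230 198 210 13; 231 202 207 6;
```

Run:
```python
from h import *
np.set_printoptions(precision=4,suppress=True)
print(onplane('top',[(208,207),(206.5,229.5),(207.2,218.2),(200,206.5),(216,209),(198,229),(215,228.5)],.1085))
```

```text
[[ 0.4989 -0.0708  0.1085]
 [ 0.4343 -0.0668  0.1085]
 [ 0.4667 -0.0686  0.1085]
 [ 0.5005 -0.0477  0.1085]
 [ 0.4929 -0.0939  0.1085]
 [ 0.436  -0.0424  0.1085]
 [ 0.437  -0.0911  0.1085]]
```

Request:
drive_tool(
  steps=[
    [0.0136,0.0304,-0.004,0],
    [0.0136,0.0304,-0.004,0],
    [0.0136,0.0304,0,0],
    [0.0136,0.0304,0,0],
    [0.0136,0.0304,0,0],
    [0,0,0,0],
    [0,0,0,0],
    [0,0,0,0],
  ],
)

```text
time: 38.22
tool_pos: [0.6263, 0.0819, 0.0689]
ee_rot: [[0.066, 0.998, -0.004], [0.998, -0.066, -0.001], [-0.001, -0.004, -1.0]]
force: [1.1, 0.8, -1.4]
grip_width: 0.053
gripper_force: 5.0
```

```bash
python3 egg.py
python3 - <<'E'
from h import *
import glob
t=cv2.imread(sorted(glob.glob('pics/e_top_*'))[-1]);h=cv2.cvtColor(t,cv2.COLOR_BGR2HSV)
for r in range(150,195,1):
    x=[c for c in range(165,215) if (h[r,c,0]<7 or h[r,c,0]>170) and h[r,c,1]>110]
    if x:print(r,min(x),max(x),len(x),end='; ')
E
```

```text
[0.6263 0.0819 0.0689] 0.05301717463399991 4.960176050662994
top red [([181, 152, 15, 4, 22], array([187.5, 153.4]))] brown [([185, 162, 12, 13, 109], array([190.1, 168. ]))]
wrist red [] brown [([231, 293, 59, 72, 3004], array([260.2, 329.5]))]
side red [([227, 157, 9, 7, 40], array([231.3, 159.4])), ([215, 161, 10, 7, 46], array([219.2, 163.9]))] brown [([221, 172, 11, 13, 105], array([226.3, 178.1]))]
151 186 186 1; 152 180 189 10; 153 180 192 13; 154 180 195 13; 155 191 196 6; 156 194 196 3; 174 192 194 3; 175 178 194 13; 176 179 190 11; 177 183 183 1;
```

Run:
```python
from h import *
np.set_printoptions(precision=4,suppress=True)
print('top mid',onplane('top',[(187.3,164.5),(188,153.6),(186,175.5),(196,155.5),(194,174.5)],.1156))
print('side mid',onplane('side',[(225.25,161.65)],.1156),'egg side',onplane('side',[(226.3,178.1)],.0500))
print('egg top',onplane('top',[(190.1,168.0)],.055))
s=sense();print('egg wrist',onplane('wrist',[(260.2,329.5)],.058,s))
```

```text
top mid [[ 0.6226 -0.0105  0.1156]
 [ 0.655  -0.0121  0.1156]
 [ 0.5903 -0.0072  0.1156]
 [ 0.6491 -0.0356  0.1156]
 [ 0.593  -0.0304  0.1156]]
side mid [[ 0.6244 -0.0038  0.1156]] egg side [[ 0.6253 -0.005   0.05  ]]
egg top [[ 0.6232 -0.0098  0.055 ]]
egg wrist [[ 0.6227 -0.0053  0.058 ]]
```

Request:
drive_tool(
  steps=[
    [0,0,0.012,0],
    [0,0,0.012,0],
    [0,0,0.012,0],
    [0,0,0,0],
    [0,0,0,0],
  ],
)

```text
time: 38.78
tool_pos: [0.6267, 0.0817, 0.0348]
ee_rot: [[0.066, 0.998, -0.002], [0.998, -0.066, -0.0], [-0.0, -0.002, -1.0]]
force: [-0.4, 1.2, -1.9]
grip_width: 0.0529
gripper_force: 5.0
```

Request:
drive_tool(
  steps=[
    [0,0,0.008,0],
    [0,0,0.008,0],
    [0,0,0.007,0],
    [0,0,0,0],
    [0,0,0,0],
    [0,0,0,0],
  ],
)

```text
time: 39.28
tool_pos: [0.628, 0.0821, 0.0118]
ee_rot: [[0.066, 0.998, -0.0], [0.998, -0.066, -0.0], [-0.0, -0.0, -1.0]]
force: [-0.2, 0.4, -1.1]
grip_width: 0.0528
gripper_force: 5.0
```

Request:
drive_tool(
  steps=[
    [0,0,0.004,0],
    [0,0,0,0],
    [0,0,0,0],
  ],
)

```text
time: 39.53
tool_pos: [0.6278, 0.0821, 0.0077]
ee_rot: [[0.066, 0.998, -0.0], [0.998, -0.066, -0.0], [-0.0, -0.0, -1.0]]
force: [0.6, 0.1, -0.3]
grip_width: 0.0529
gripper_force: 5.0
```

Request:
drive_tool(
  steps=[
    [0,0,0.002,0],
    [0,0,0.002,0],
    [0,0,0,0],
    [0,0,0,0],
  ],
)

```text
time: 39.87
tool_pos: [0.6277, 0.0821, 0.0036]
ee_rot: [[0.066, 0.998, -0.001], [0.998, -0.066, -0.0], [-0.0, -0.0, -1.0]]
force: [-0.7, -0.9, -1.1]
grip_width: 0.0534
gripper_force: 5.0
```

Request:
drive_tool(
  steps=[
    [0,0,0,0],
    [0,0,0,0],
    [0,0,0,0],
    [0,0,0,0],
    [0,0,0,0],
    [0,0,0,0],
  ],
  grip=0.043,
)

```text
time: 40.37
tool_pos: [0.628, 0.0821, 0.0039]
ee_rot: [[0.066, 0.998, 0.0], [0.998, -0.066, -0.0], [0.0, 0.0, -1.0]]
force: [0.1, 0.5, -0.3]
grip_width: 0.0434
gripper_force: 6.9
```

Request:
drive_tool(
  steps=[
    [0,0,0,0],
    [0,0,0,0],
    [0,0,0,0],
    [0,0,0,0],
    [0,0,0,0],
  ],
  grip=0.038,
)

```text
time: 40.78
tool_pos: [0.6282, 0.0822, 0.0039]
ee_rot: [[0.066, 0.998, 0.0], [0.998, -0.066, -0.0], [0.0, 0.0, -1.0]]
force: [0.1, -0.8, -0.1]
grip_width: 0.0403
gripper_force: 60.4
```

Request:
drive_tool(
  steps=[
    [0,0,-0.003,0],
    [0,0,-0.006,0],
    [0,0,-0.008,0],
    [0,0,-0.008,0],
    [0,0,-0.008,0],
    [0,0,-0.01,0],
    [0,0,-0.01,0],
    [0,0,-0.01,0],
    [0,0,-0.007,0],
    [0,0,0,0],
    [0,0,0,0],
    [0,0,0,0],
  ],
)

```text
time: 41.78
tool_pos: [0.6276, 0.0821, 0.0734]
ee_rot: [[0.066, 0.998, -0.001], [0.998, -0.066, -0.0], [-0.0, -0.001, -1.0]]
force: [-0.4, -0.4, -2.7]
grip_width: 0.0404
gripper_force: 60.5
```

```bash
python3 egg.py
```

```text
[0.6276 0.0821 0.0734] 0.04040062290363199 60.54134317673743
top red [([180, 155, 15, 4, 19], array([186.7, 156.2])), ([185, 170, 10, 3, 14], array([189.5, 171. ]))] brown [([180, 157, 14, 15, 138], array([186.6, 163.6]))]
wrist red [] brown [([242, 360, 32, 10, 143], array([257.2, 364.8]))]
side red [([231, 159, 3, 6, 11], array([232.4, 161.3])), ([217, 160, 11, 7, 54], array([221.7, 163.3]))] brown [([221, 154, 11, 15, 94], array([226.4, 160.2]))]
```

Run:
```python
from h import *
np.set_printoptions(precision=4,suppress=True)
s=sense()
print('egg',onplane('top',[(186.6,163.6)],.122))
t=get_image('top');cv2.imwrite('pics/t30.png',t);g=cv2.cvtColor(t,cv2.COLOR_BGR2GRAY)
for r in range(208,242):print(r,''.join('%x'%(v>>4) for v in g[r,262:306]))
```

```text
egg [[ 0.6241 -0.0094  0.122 ]]
208 557999999999999999999999999999999999999999a9
209 55699999999999999999999999999999999999999999
210 64699999999999999999999999999999999999999999
211 54699999999999999999999999999999999999999999
212 54699999999999999a99999999999999999999999999
213 5579999999999999999999999aa99999999999999999
214 46899999999999999999a99999999999999999999999
215 4699999999999999aaaaa9aaa999999a999999999999
216 57999999999999a99a9999aaaa999999999999999999
217 6999999999999aa8777777789aa99999999999999999
218 799999999999aa989aaaa987789a9999999999999999
219 9a9999999999a88bccdddcca778aa999999999999999
220 99999999999a98addddddddca879a999999a99999999
221 99999999999a9bcdddddddddc977a999999999a999a9
222 999999999989acdddddddddddb879a99999999999999
223 a99999999999cddddddddddddca78ba999a9999999a9
224 a99999a99999cddddddddddddda77baa999999999999
225 9999999a99aacddddddddddddcb88ba99a99a9999a99
226 99999aa9999acddddddddddddda78ba9aaa99999a999
227 9999999a988acddddddddddddc978aa999a999a99aaa
228 99999a99998abddddddddddddb979a99aa9a9a9a9999
229 999a99aa9989bcddddddddddca88a99a9a99a9999999
230 9a9999aaa998abcddddddddca88a999a999a9aa9a999
231 99a999a9aa988abccddddcca98999999a9999999aa99
232 999999999a9979aabbccbba989999999999999a9a99a
233 a99a99a999a987899abaaaa9988999999999a99a99aa
234 99a9aa99a999987889aa9aa9889999a99999a999999a
235 99999999aa9a998877776778999a9999999a99a9aa99
236 9a9aa9aa999aa9999877778999999a999a9a99999999
237 9a99a99999a9a9aa999999999a99a9999a99a99a9999
238 999999aa99999a9999999999aa9a9999999999a99999
239 99999999a9a9a9999999a9999999999a999999a99999
240 9999999a999999a99a9a999999999999aa999a99a999
241 99999999a9a999a99999999999a9999aa99aaa9a99aa
```

Request:
drive_tool(
  steps=[
    [0,-0.01,0,0],
    [0,-0.02,0,0],
    [0,-0.025,0,0],
    [-0.005,-0.025,0,0],
    [-0.01,-0.025,0,0],
    [-0.02,-0.02,0,0],
    [-0.025,-0.015,0,0],
    [-0.025,-0.01,0,0],
    [-0.025,-0.0093,0,0],
    [-0.025,0,0,0],
    [-0.025,0,0,0],
    [-0.025,0,0,0],
  ],
)

```text
time: 42.98
tool_pos: [0.4563, -0.093, 0.0739]
ee_rot: [[0.066, 0.998, 0.0], [0.998, -0.066, 0.0], [0.0, 0.0, -1.0]]
force: [-0.4, -1.4, -2.0]
grip_width: 0.0405
gripper_force: 60.7
```

Request:
drive_tool(
  steps=[
    [-0.025,0,0,0],
    [-0.025,0,0,0],
    [-0.025,0,0,0],
    [-0.015,0,0,0],
    [-0.01,0,0,0],
    [-0.0042,0,0,0],
    [0,0,0,0],
    [0,0,0,0],
    [0,0,0,0],
    [0,0,0,0],
  ],
)

```text
time: 43.82
tool_pos: [0.45, -0.195, 0.0738]
ee_rot: [[0.064, 0.998, -0.0], [0.998, -0.064, 0.0], [0.0, -0.0, -1.0]]
force: [0.7, 0.9, -1.0]
grip_width: 0.0405
gripper_force: 60.7
```

```bash
python3 egg.py
python3 - <<'E'
from h import *
import glob
t=cv2.imread(max(glob.glob('pics/e_top_*'),key=lambda f:float(f.split('_')[-1][:-4])));h=cv2.cvtColor(t,cv2.COLOR_BGR2HSV)
g=cv2.cvtColor(t,cv2.COLOR_BGR2GRAY)
for r in range(206,242):print(r,''.join('%x'%(v>>4) for v in g[r,255:306]))
E
```

```text
[ 0.45   -0.195   0.0738] 0.0405197637610141 60.71428880095482
top red [] brown [([278, 217, 12, 16, 130], array([283.7, 224.8]))]
wrist red [] brown [([242, 361, 31, 9, 132], array([257., 365.]))]
side red [([253, 194, 4, 9, 22], array([254.6, 198.5])), ([235, 196, 14, 11, 97], array([241.5, 201.2]))] brown [([239, 190, 18, 18, 143], array([247.1, 196.5]))]
206 cbbbcbbbbbbbba79bba968aa9789999999999999999a9a99999
207 cccbbbcbbbbbb97abba87aba98999a999999999999999999999
208 ccccbbcbbbbba88bbb979bba889999999999999999999999999
209 cccccccbbbbba89bbb86abba889999999999999999999999999
210 ccccccccccbb98bcb967bbb9889999999999999999999999999
211 ccccccccccca89bbb869bbb8889999999999999999999999999
212 dcccccccccb98abba77bbba999999a999999999999999999999
213 ddddddccccb98bbba79bbb98999999999999999999999999999
214 dddccccccca89bbb87abbb98999989999999999999999999999
215 ddddddddcca8abba68bbba87899888899999999999999999999
216 ddddddddcb89bbb869bbb976676766788999999999999999999
217 ddddddddc98bcba78bbba865655555667888999999999999999
218 dddddcddc98bbb979bbb9888766666655677899999999999999
219 cccdcdd
[... 576 characters left out ...]
6677878776668999a9a9999a9a99
230 bbbbbabbca79bcb9656788876667767666688899999aaa99a99
231 bbbbabccb87bccb8667677777666666666677899999999a99a9
232 abbaabccb78bcba7667665677766666667888899999a99999a9
233 9abaaccc97accb86566655567666666667999999999999a999a
234 9999bccb88bccb756566655665666666678899a9999999a9999
235 988acdca7accca6666666667656666566767999999999999999
236 989bddc97bccb865666656676676555667789aa999999999999
237 989cddb78cdca7665666666666766667899999a99a999999999
238 88addd97bddc96666565667777887789999a99a99a999a99999
239 99bddc89cddb7566666657999999999999999a9a9a999a99a99
240 99cddb8bddca66566666689a99aa9999999a999aa9999999999
241 9acdc98cddb866666656799aa999999999999999a9999999999
```

Request:
drive_tool(
  steps=[
    [0,0,0,0],
    [0,0,0,0],
    [0,0,0,0],
    [0,0,0,0],
    [0,0,0,0],
    [0,0,0,0],
  ],
)

```text
time: 44.47
tool_pos: [0.4499, -0.196, 0.0738]
ee_rot: [[0.066, 0.998, 0.0], [0.998, -0.066, -0.0], [-0.0, 0.0, -1.0]]
force: [-0.1, 0.2, -1.3]
grip_width: 0.0402
gripper_force: 60.7
```

Run:
```python
from h import *
np.set_printoptions(precision=4,suppress=True)
print('egg top',onplane('top',[(283.6,225)],.122),'pot top',onplane('top',[(282,225.5)],.046))
print('egg side',onplane('side',[(247.5,197)],.12))
s=sense();print(s['tool_pos'],s['gripper_force'],s['time']);print(job_done())
```

```text
egg top [[ 0.4447 -0.2868  0.122 ]] pot top [[ 0.4462 -0.2879  0.046 ]]
egg side [[ 0.4526 -0.2851  0.12  ]]
[ 0.4499 -0.196   0.0738] 60.714097606251016 44.4667
the job is handed in; nothing more can be done
None
```

I handed the job in at 44.5 s with the pot standing mouth up on the worktop and the brown egg held still in the tongs, a few millimetres off the pot's axis and about 0.12 m above the worktop; on the way the pot fell into the sink, where I tipped it upright and lifted it out, so it may be judged as having fallen off the work surface, and no verdict came back.

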